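Load keyed spacers on the transport spindle and lock them

ROBOT

A 6-joint arm with a two-finger parallel gripper is mounted at the origin on a cart in front of the work surface, level with it; the furniture and walls round the work are solid. World frame = base frame: x ahead of the robot, y to its left, z up, the work surface at z = 0. Lengths are in m, angles in rad, forces in N, time in s.
With the tool pointing down it reaches from about 0.25 to 0.775 m from the base axis. Payload 4 kg.
Tool frame: the origin (TCP) lies midway between the tips of the shut fingers; the grasp point (between the pads) lies 19 mm behind it (env.tcp_to_grasp is the distance from the TCP to the grasp point, in m); z points along the fingers, y is the line along which they close (so a half turn about z gives the same grasp; the last joint's range is limited). The gripper opens to 85 mm and grips with 20 to 120 N. Pads are 22 mm wide; open, the fingers measure 114 mm over their backs; the gripper's body (76 mm by 85 mm) begins 54 mm behind the grasp point. The pads swing forward as they close: fully open they stand 13 mm farther back than shut.
Start: joints at [-1.239, 0.087, 1.371, -0, 1.684, -0.103], TCP at [0.232, -0.499, 0.231] pointing down, gripper open.
Joint ranges: [-3.1, 3.1], [-0.76, 2.03], [0.27, 2.55], [-1.08, 4.22], [0.17, 2.65], [-2.57, 2.57]. Speed limits (rad/s): [2.79, 2.79, 3.14, 3.14, 3.14, 3.14].

INTERFACE

Orientations are given as a unit quaternion [x, y, z, w].
In Python, from cell import env gives the robot as it stands.
- The arm moves only by the shell command python3 -m inch 'ROWS' [FORCE]. ROWS is JSON, a list of rows, each an object of numbers: "tx", "ty", "tz": the shift along the world's x, y, z in cm; "yaw": the turn about the world's z in rad; "fingers": the closure, from 0 (fully open) to 1 (shut). A call has 1 to 8 rows; each row shifts and turns the commanded pose from where the row before left it; what a row does not reach is not made up. A row lasts 1/8 s, in which the tool goes at most 62.5 mm and 10.7 degrees, less where a joint would pass 70% of its speed; a pose out of reach is approached as far as the arm can. A call with a gripper value outside its range is refused whole. The fingers move at their own pace and stop on an object; FORCE is the grip in N (left out, the last holds). Time passes only in rows, so rows that do not move let the fingers close. It gives the time, the measured TCP pose, the force, the opening and the grip force at its end, in the units of the state.
- env.get_obs(): the state, without advancing time (a new reading comes with each control period).
- env.get_image(name): name is "side" or "top"; returns the picture (400x640x3 uint8, blue, green, red); there is no depth.
- env.camera_model(name): a dict with "fx", "fy", "cx", "cy" (pixels), "D" ([k1, k2, p1, p2, k3] as OpenCV has them; the pictures are not rectified), "extrinsics" (4x4, takes a point from camera to world coordinates). Camera axes: x right, y down, z forward; pixel columns grow to the right and rows downward; lengths in m; the calibration is good to about 2 mm. A picture is of the moment at which its call begins. camera_model takes no time and is no camera call.
- env.close_job(): hands the job in; it is judged then, once.
Trained networks look in the newest picture that a camera, given by its name, has taken for a name from the list of things; names that differ only in an ending like _2 or _b are one class to them, and where a whole thing is asked for, a point or a joint stands for the part that bears it (a point fixed in the world has none). Each returns a list of dicts, best first, with "confidence" (0 to 1); they miss things now and then, are a little off and sometimes report something else, mostly with a low value. They report only what shows in the picture. A call takes as long as a camera call. They do not tell look-alikes from the thing itself.
- env.search_frame(label, camera): "position" ([column, row] as shares, 0 to 1, of the picture: columns of its width, rows of its height, amid what is visible of it).
The state is a dict: "time": time; "joints": joint angles; "qvel": joint speeds; "joint_efforts": joint torques, N m; "tcp_pos": TCP position; "eef_rot": TCP orientation; "ft_force": force on the tool from outside, world axes, zero at the start; "ft_torque": the same for the moment, N m; "grip_width": opening from 0.0 (shut) to 1.0 (fully open); "grasp_force": force on a finger pad.
Only numpy, scipy, OpenCV 4.12 (cv2) and the standard library are available. Lean on these libraries where they do the work, as an engineer would, in place of code of your own. Each camera call takes 0.05 s, during which the arm holds its last target. There are 200 camera calls.

TASK

Make up the transport spindle for the fitters: swing the orange hold-down arm clear if it is in the way, thread every plain brass spacer onto the keyed spindle, turning each until its tab drops into the keyway and it slides fully home, then swing the arm fully shut over the spindle. Put every red-painted reject in the red tray (never on the spindle), and leave the other things on the desk where they are.

Things in the scene. Friction and masses are not known exactly. Their poses are not given: they have to be found in the camera images.
- fixture: Grey base plate 185 x 90 x 12 mm fixed to the desk, with an upright steel spindle, a hold-down arm and its post. Origin on the desk top under the spindle's axis, z up, front (the robot's side) -x. The plate reaches x = -58 to +128 mm. The arm's post, 26 mm across, stands at x = +95 mm; post and hinge cap end 96 mm above the desk.
- spindle_end (a point): Centre of the flat upper end of the spindle, 76 mm above the desk; axes as the fixture's. The spindle is 35 mm across, its rim rounded (3 mm). A keyway 14 mm wide and 9.5 mm deep, open at this end, runs down its whole length. It faces the fixture's -x within 35 degrees either way; where exactly varies and is not reported: see it, or turn a spacer until it drops.
- spindle_foot (a point): Centre of the round foot's top (48 mm across) round the spindle, 14 mm above the desk, on which the lowest spacer rests; axes as the fixture's. Spacers home have their centres 10, 30 and 50 mm above it, tabs pointing as the keyway faces. A spacer whose tab still rides on the spindle's end has its centre 65 mm above it, the bore already round the spindle.
- hold_arm (a joint): Angle of the orange arm, a bar 24 mm wide, 80 to 90 mm above the desk, on a vertical hinge at the fixture's x = +95 mm, y = 0. 0 = shut against a stop: it points to the fixture's -x, over the spindle, 4 mm above it. Grows as the arm swings to the fixture's +y (left), to 1.6 rad = open. Starts anywhere, stays where left, moves with about 1 N at the knob. Load with it beyond 1.3 rad.
- clamp_knob (a point): Centre of the black upright round knob on the arm, 20 mm across, 45 mm high (90 to 135 mm above the desk, this point at 112 mm), 125 mm from the hinge: when shut it is 30 mm in front of the spindle's axis. It can be pinched from above or pushed sideways.
- spacer_a: Plain (good) brass keyed spacer, a ring 58 mm outside, 40 mm bore, 20 mm high, 120 g; may be absent. Origin at its centre (10 mm above what it lies on), z its axis. A tab 10 mm wide, 6 mm high, at mid-height points inward from the bore along the ring's own -x, to 11 mm from the axis. Both ways up are alike.
- spacer_b: Plain (good) brass keyed spacer, a ring 58 mm outside, 40 mm bore, 20 mm high, 120 g; may be absent. Origin at its centre (10 mm above what it lies on), z its axis. A tab 10 mm wide, 6 mm high, at mid-height points inward from the bore along the ring's own -x, to 11 mm from the axis. Both ways up are alike.
- spacer_c: Plain (good) brass keyed spacer, a ring 58 mm outside, 40 mm bore, 20 mm high, 120 g; may be absent. Origin at its centre (10 mm above what it lies on), z its axis. A tab 10 mm wide, 6 mm high, at mid-height points inward from the bore along the ring's own -x, to 11 mm from the axis. Both ways up are alike.
- reject_a: Reject, painted red on both faces and in a belt round it: brass keyed spacer, a ring 58 mm outside, 40 mm bore, 20 mm high, 120 g; may be absent. Origin at its centre (10 mm above what it lies on), z its axis. A tab 10 mm wide, 6 mm high, at mid-height points inward from the bore along the ring's own -x, to 11 mm from the axis. Both ways up are alike.
- reject_b: Reject, painted red on both faces and in a belt round it: brass keyed spacer, a ring 58 mm outside, 40 mm bore, 20 mm high, 120 g; may be absent. Origin at its centre (10 mm above what it lies on), z its axis. A tab 10 mm wide, 6 mm high, at mid-height points inward from the bore along the ring's own -x, to 11 mm from the axis. Both ways up are alike.
- reject_c: Reject, painted red on both faces and in a belt round it: brass keyed spacer, a ring 58 mm outside, 40 mm bore, 20 mm high, 120 g; may be absent. Origin at its centre (10 mm above what it lies on), z its axis. A tab 10 mm wide, 6 mm high, at mid-height points inward from the bore along the ring's own -x, to 11 mm from the axis. Both ways up are alike.
- reject_tray: Red open tray fixed to the desk, outside 140 (its x) x 220 (its y) x 45 mm high, walls 4 mm, inner floor 12 mm above the desk. Origin at the centre of its underside on the desk, z up.
- tape_measure: Yellow tape measure, 65 x 87 x 35 mm, lying among the spacers, loose. Origin at the underside. To be left alone.
- mug: White mug with dark dots, 92 mm across, 93 mm high, loose, behind the fixture. Origin at the underside. To be left alone.
- radio: Black hand radio lying on its back behind the fixture, 206 x 58 x 35 mm, long side along its x, loose. Origin at the underside. To be left alone.
- board_eraser: Blue felt board eraser, 50 x 110 x 37 mm, loose, behind the spacers. Origin at the underside. To be left alone.
Mind the look-alikes: they are no part of the job. Leave any blue or turquoise look-alike of the reject_b alone.

How it is judged:
By the outcome, as a careful person would: the job done as asked, in the order asked, and still so for the second after the job is handed in, with the robot touching nothing.
Of spacer_a, spacer_b, spacer_c only 2 to 3 are there at a start; the rules pass over those that are not, and their reading is None.
Of reject_a, reject_b, reject_c only 2 to 3 are there at a start; the rules pass over those that are not, and their reading is None.
At some moment in a run one of spacer_a, spacer_b, spacer_c, reject_a, reject_b, reject_c may be knocked a few centimetres aside while the robot is not near it.
Once in a run the grip may slacken for a moment while it holds something.
It also fails if it takes over 210 s, if anything falls off the work surface, if the arm or the gripper's body presses on something with over 40 N, if the wrist force passes 120 N, or if a joint passes its speed limit or range.

## Working session

There is one attempt and no reset: what is moved stays moved. The work goes in short steps, Python scripts to look and compute and a shell command to move; the robot and the scene stay as the last step left them, time stands still between calls to the robot, and variables do not carry over. Pictures are saved under pics/ and viewed, at most 14 in all, crops included, and the job is handed in when it is done.

```bash
ls; mkdir -p pics
cat > h.py <<'E'
import numpy as np, cv2
from cell import env
def snap(n,f):
    im=env.get_image(n); cv2.imwrite('pics/'+f,im); return im
def ray(n,uv):
    m=env.camera_model(n); K=np.array([[m['fx'],0,m['cx']],[0,m['fy'],m['cy']],[0,0,1.]])
    p=cv2.undistortPoints(np.array([[uv]],float),K,np.array(m['D'],float))[0,0]
    T=np.array(m['extrinsics']); return T[:3,3],T[:3,:3]@np.array([p[0],p[1],1])
def at(n,uv,z):
    o,d=ray(n,uv); return o+d*(z-o[2])/d[2]
def px(n,P):
    m=env.camera_model(n); K=np.array([[m['fx'],0,m['cx']],[0,m['fy'],m['cy']],[0,0,1.]])
    T=np.linalg.inv(np.array(m['extrinsics'])); r=cv2.Rodrigues(T[:3,:3])[0]
    return cv2.projectPoints(np.array(P,float).reshape(-1,3),r,T[:3,3],K,np.array(m['D'],float))[0][:,0]
E
python3 - <<'E'
from h import *
snap('top','t0.png');snap('side','s0.png')
for n in('top','side'):
  m=env.camera_model(n);print(n,m['fx'],np.round(m['extrinsics'],3).tolist())
for l,z in[('spacer_a',.01),('reject_a',.01),('reject_tray',.02),('fixture',.01),('clamp_knob',.112),('spindle_end',.076),('tape_measure',.03)]:
  for r in env.search_frame(l,'top')[:8]:
    u=np.array(r['position'])*[640,400]; print(l,round(r['confidence'],2),u.round(),at('top',u,z).round(3))
print(env.get_obs())
E
```

```text
pics
top 361.27793511043166 [[0.025, -0.998, 0.064, 0.459], [-1.0, -0.026, -0.013, -0.008], [0.014, -0.064, -0.998, 1.287], [0.0, 0.0, 0.0, 1.0]]
side 397.29332211308383 [[0.968, -0.088, 0.237, 0.292], [-0.252, -0.36, 0.898, -1.003], [0.006, -0.929, -0.371, 0.492], [0.0, 0.0, 0.0, 1.0]]
spacer_a 0.63 [414. 209.] [ 0.53  -0.381  0.01 ]
spacer_a 0.56 [408. 237.] [ 0.428 -0.362  0.01 ]
reject_a 0.68 [386. 198.] [ 0.564 -0.279  0.01 ]
reject_a 0.62 [339. 197.] [ 0.566 -0.111  0.01 ]
reject_a 0.62 [374. 268.] [ 0.316 -0.239  0.01 ]
reject_a 0.59 [297. 206.] [0.529 0.037 0.01 ]
reject_a 0.51 [413. 179.] [ 0.636 -0.377  0.01 ]
reject_a 0.45 [355. 171.] [ 0.659 -0.168  0.01 ]
reject_tray 0.92 [213. 224.] [0.456 0.328 0.02 ]
reject_tray 0.33 [241. 129.] [0.8   0.243 0.02 ]
fixture 0.89 [297. 204.] [0.535 0.035 0.01 ]
fixture 0.7 [293. 207.] [0.526 0.051 0.01 ]
clamp_knob 0.76 [292. 204.] [0.529 0.049 0.112]
spindle_end 0.59 [298. 206.] [0.525 0.032 0.076]
tape_measure 0.77 [373. 241.] [ 0.411 -0.231  0.03 ]
{'time': 0.45, 'joints': array([-1.23908010e+00,  8.72603409e-02,  1.37085706e+00,  7.92619526e-06,
        1.68358371e+00, -1.03127186e-01]), 'qvel': array([ 0.00050306, -0.00057728, -0.0004339 , -0.00035926, -0.00066906,
       -0.00031418]), 'joint_efforts': array([-9.38593294e-04, -3.51208556e+01, -3.13015509e+01, -1.91881422e-04,
        1.81672774e-03,  1.03019108e-06]), 'tcp_pos': array([ 0.23167196, -0.49879225,  0.23122809]), 'eef_rot': array([ 9.76456767e-01,  2.15713186e-01, -2.27250142e-06, -5.43256612e-05]), 'ft_force': array([-0.42640441, -0.76228968,  0.24856771]), 'ft_torque': array([ 0.03885416, -0.00844471, -0.04704578]), 'grasp_force': 0.0, 'grip_width': 1.0004048179077583}
```

Run:
```python
import cv2
im=cv2.imread('pics/t0.png'); c=im[140:300,170:450]; cv2.imwrite('pics/t0c.png',cv2.resize(c,(800,457),interpolation=cv2.INTER_CUBIC))
```

```text
(no output)
```

View pics/t0c.png

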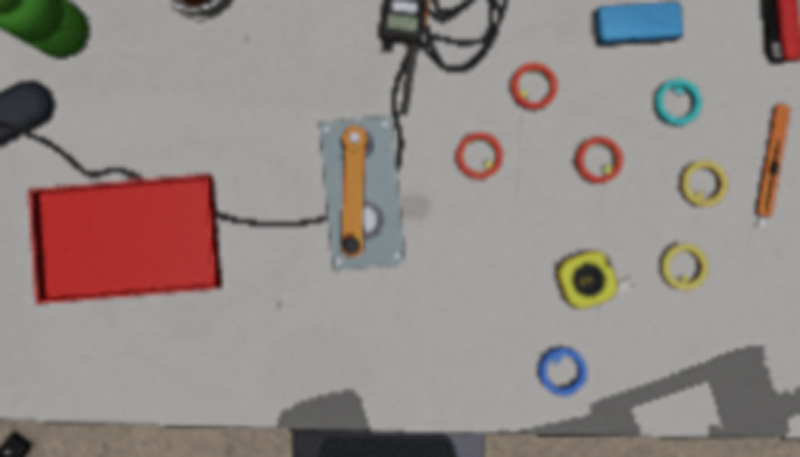

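View pics/s0.png

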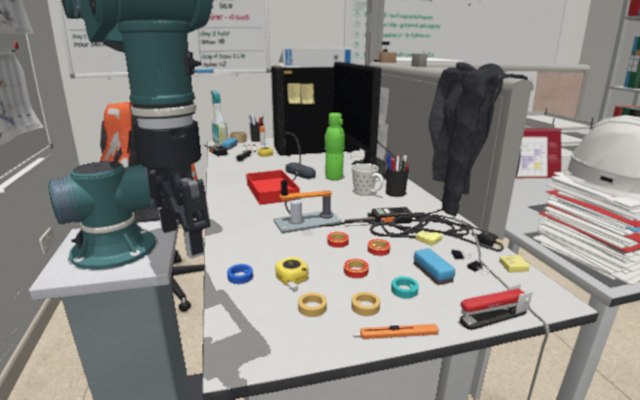

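The top view shows two plain brass rings at about (416,204) and (410,233), and three red rejects at (357,170), (338,195) and (380,196). The look-alikes are the turquoise ring (407,176) and the blue ring (367,270), plus the yellow tape measure at (375,237). The hold-down arm is nearly shut, with its knob at (293,225), and the tray is at (214,223).

```bash
cat >> h.py <<'E'
def rings(im=None,n='top',save=None):
    """segment brass / red rings in the top picture; centre and tab direction"""
    if im is None: im=env.get_image(n)
    hsv=cv2.cvtColor(im,cv2.COLOR_BGR2HSV); H,S,V=[hsv[...,i].astype(int) for i in range(3)]
    ms={'red':((H<8)|(H>172))&(S>110),'brass':(H>14)&(H<32)&(S>70)}
    out=[]
    for k,m in ms.items():
        m=cv2.morphologyEx(m.astype(np.uint8),cv2.MORPH_CLOSE,np.ones((2,2)))
        for c in cv2.findContours(m,cv2.RETR_EXTERNAL,cv2.CHAIN_APPROX_NONE)[0]:
            (x,y),r=cv2.minEnclosingCircle(c)
            if 6<r<13 and len(c)>=5 and cv2.contourArea(c)>100:
                b=cv2.boundingRect(c); e=cv2.fitEllipse(c)
                out.append((k,e[0],e[1],at(n,e[0],.012)))
    return out
E
python3 - <<'E'
from h import *
im=cv2.imread('pics/t0.png')
R=rings(im)
for r in R: print(r[0],np.round(r[1],1),np.round(r[2],1),r[3].round(4))
tiles=[]
for r in R:
    u=r[1]; M=np.float32([[14,0,140-14*u[0]],[0,14,140-14*u[1]]])
    t=cv2.warpAffine(im,M,(266,280),flags=cv2.INTER_CUBIC); cv2.putText(t,r[0]+str(np.round(u).tolist()),(5,15),0,.45,(0,0,0)); tiles.append(t)
u=(297,206);M=np.float32([[6,0,133-6*u[0]],[0,6,140-6*u[1]]]);tiles.append(cv2.warpAffine(im,M,(266,280),flags=cv2.INTER_CUBIC))
while len(tiles)<6: tiles.append(tiles[-1]*0)
cv2.imwrite('pics/rings.png',np.vstack([np.hstack(tiles[:3]),np.hstack(tiles[3:6])]))
E
```

```text
red [380.1 196.5] [14.9 15.2] [ 0.5702 -0.258   0.012 ]
red [338.4 195. ] [14.6 15.1] [ 0.5716 -0.1089  0.012 ]
red [357.3 170.7] [14.8 15.1] [ 0.6604 -0.175   0.012 ]
brass [376.  238.4] [19.3 20.2] [ 0.4212 -0.2453  0.012 ]
brass [410.1 234. ] [15.  16.1] [ 0.4394 -0.367   0.012 ]
brass [  4.2 235. ] [10.4 21.5] [0.3929 1.117  0.012 ]
brass [ 78.3 209.1] [19.4 21.2] [0.4968 0.8283 0.012 ]
brass [416.9 204.8] [15. 16.] [ 0.544  -0.3908  0.012 ]
brass [351.5 127.7] [15.4 16.5] [ 0.8162 -0.1515  0.012 ]
brass [401.2  94.7] [15.1 15.4] [ 0.946  -0.3323  0.012 ]
```

View pics/rings.png

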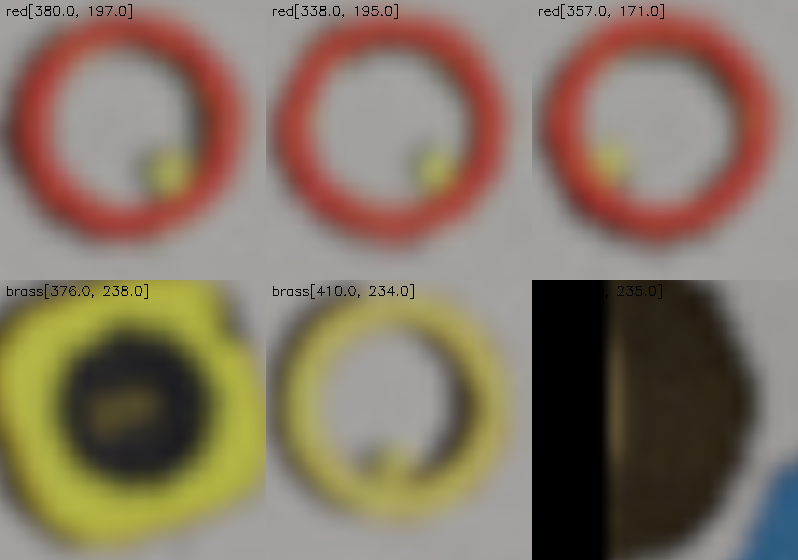

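All three reds are true rejects, painted red with a brass tab. The ring at (410,234) is plain brass, with its tab pointing down in the image (world -x). My even-sized kernel shifts the centres by 1 px, so I'll fix that, then look at the other brass ring and the fixture.

```bash
sed -i 's/np.ones((2,2))/np.ones((3,3))/' h.py
python3 - <<'E'
from h import *
im=cv2.imread('pics/t0.png')
R=rings(im)
for r in R:
  if r[3][1]<.1 and r[3][0]<.75: print(r[0],np.round(r[1],1),np.round(r[2],1),r[3].round(4))
T=[]
for u,s in(((416,204),14),((297,206),7)):
    M=np.float32([[s,0,200-s*u[0]],[0,s,200-s*u[1]]]);T.append(cv2.warpAffine(im,M,(400,480 if 0 else 400),flags=cv2.INTER_CUBIC))
cv2.imwrite('pics/r2.png',np.hstack(T))
E
```

```text
red [379.1 195.5] [14.9 15.2] [ 0.5736 -0.2543  0.012 ]
red [337.4 194. ] [14.6 15.1] [ 0.5751 -0.1053  0.012 ]
red [356.3 169.7] [14.8 15.1] [ 0.6639 -0.1713  0.012 ]
brass [375.  237.4] [19.3 20.2] [ 0.4247 -0.2417  0.012 ]
brass [409.1 233. ] [15.  16.1] [ 0.4428 -0.3634  0.012 ]
brass [415.9 203.8] [15. 16.] [ 0.5475 -0.3871  0.012 ]
```

View pics/r2.png

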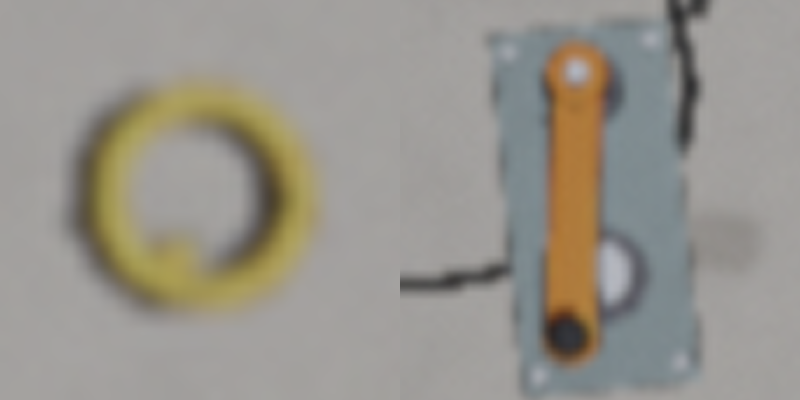

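Run:
```python
from h import *
f=lambda x,y:((x-600)/7+297,(y-200)/7+206)
C=[at('top',f(*p),.012)[:2] for p in((488,38),(668,20),(700,382),(528,395))]
print(np.round(C,4))
C=np.array(C); fx=((C[0]+C[1])-(C[2]+C[3]))/2; print('len',np.linalg.norm(fx),'wid',np.linalg.norm(C[0]-C[1]),'yaw',np.arctan2(fx[1],fx[0]))
h=at('top',f(577,70),.096)[:2];k=at('top',f(568,332),.135)[:2]
c=C.mean(0);e=fx/np.linalg.norm(fx)
print('hinge',h,'knob',k,np.linalg.norm(h-k),'spindle from plate',c-.035*e,'hinge from plate',c+.06*e,'from hinge',h-.095*e)
d=k-h; print('arm ang', (np.arctan2(-d[1],-d[0])-np.arctan2(e[1],e[0])))
# side refinement
for l,z in(('clamp_knob',.112),('spindle_end',.05),('spacer_a',.01),('reject_a',.01)):
  for r in env.search_frame(l,'side')[:4]:
    u=np.array(r['position'])*[640,400]; print(l,round(r['confidence'],2),u.round(),at('side',u,z).round(3))
T=[f(32,0)]
g=lambda x,y:(x*280/800+170,y*160/457+140)
print('tray',[at('top',g(*p),.045)[:2].round(3) for p in((32,190),(212,177),(220,287),(38,301))])
```

```text
[[ 0.6094  0.0956]
 [ 0.621   0.0046]
 [ 0.4384 -0.0163]
 [ 0.4297  0.0699]]
len 0.18266187968621467 wid 0.09167435387513011 yaw 0.12780987873911576
hinge [0.58538196 0.04618445] knob [0.46150894 0.04505527] 0.12387817215593933 spindle from plate [0.48993782 0.03401273] hinge from plate [0.58416295 0.04612164] from hinge [0.49115684 0.03407554]
arm ang -0.118694515674543
clamp_knob 0.96 [294. 196.] [ 0.474 -0.028  0.112]
spindle_end 0.86 [310. 214.] [ 0.522 -0.015  0.05 ]
spindle_end 0.63 [288. 271.] [ 0.409 -0.292  0.05 ]
spacer_a 0.86 [310. 304.] [ 0.44  -0.362  0.01 ]
spacer_a 0.78 [364. 306.] [ 0.542 -0.396  0.01 ]
spacer_a 0.4 [378. 248.] [ 0.662 -0.179  0.01 ]
reject_a 0.86 [379. 249.] [ 0.662 -0.182  0.01 ]
reject_a 0.84 [243. 273.] [ 0.319 -0.211  0.01 ]
reject_a 0.6 [358. 266.] [ 0.583 -0.249  0.01 ]
reject_a 0.6 [336. 236.] [ 0.577 -0.087  0.01 ]
tray [array([0.515, 0.436]), array([0.536, 0.218]), array([0.404, 0.203]), array([0.381, 0.423])]
```

```bash
R='x'; python3 -m inch '[{"tx":1.44,"ty":3.4,"yaw":0.17,"fingers":0.5},{"tx":1.44,"ty":3.4,"yaw":0.17},{"tx":1.44,"ty":3.4,"yaw":0.17},{"tx":1.44,"ty":3.4,"yaw":0.17},{"tx":1.44,"ty":3.4,"yaw":0.17},{"tx":1.44,"ty":3.4,"yaw":0.17},{"tx":1.44,"ty":3.4,"yaw":0.17},{"tx":1.44,"ty":3.4,"yaw":0.17}]' 20
python3 -m inch '[{"tx":1.44,"ty":3.4,"yaw":0.17},{"tx":1.44,"ty":3.4,"yaw":0.17},{"tx":1.44,"ty":3.4,"yaw":0.17},{"tx":1.44,"ty":3.4,"yaw":0.17},{"tx":1.44,"ty":3.4,"yaw":0.17},{"tx":1.44,"ty":3.4,"yaw":0.17},{"tx":1.44,"ty":3.4,"yaw":0.17},{"tx":1.44,"ty":3.4,"yaw":0.16}]'; python3 -m inch '[{},{}]'
```

```text
schema error: expected keys tx, ty, tz, yaw, fingers
schema error: expected keys tx, ty, tz, yaw, fingers
schema error: expected keys tx, ty, tz, yaw, fingers
```

```bash
python3 -m inch '[{"tx":1.44,"ty":3.4,"tz":0,"yaw":0.17,"fingers":0.5},{"tx":1.44,"ty":3.4,"tz":0,"yaw":0.17,"fingers":0.5},{"tx":1.44,"ty":3.4,"tz":0,"yaw":0.17,"fingers":0.5},{"tx":1.44,"ty":3.4,"tz":0,"yaw":0.17,"fingers":0.5},{"tx":1.44,"ty":3.4,"tz":0,"yaw":0.17,"fingers":0.5},{"tx":1.44,"ty":3.4,"tz":0,"yaw":0.17,"fingers":0.5},{"tx":1.44,"ty":3.4,"tz":0,"yaw":0.17,"fingers":0.5},{"tx":1.44,"ty":3.4,"tz":0,"yaw":0.17,"fingers":0.5}]' 20
python3 -m inch '[{"tx":1.44,"ty":3.4,"tz":0,"yaw":0.17,"fingers":0.5},{"tx":1.44,"ty":3.4,"tz":0,"yaw":0.17,"fingers":0.5},{"tx":1.44,"ty":3.4,"tz":0,"yaw":0.17,"fingers":0.5},{"tx":1.44,"ty":3.4,"tz":0,"yaw":0.17,"fingers":0.5},{"tx":1.44,"ty":3.4,"tz":0,"yaw":0.17,"fingers":0.5},{"tx":1.44,"ty":3.4,"tz":0,"yaw":0.17,"fingers":0.5},{"tx":1.44,"ty":3.4,"tz":0,"yaw":0.17,"fingers":0.5},{"tx":1.44,"ty":3.4,"tz":0,"yaw":0.16,"fingers":0.5}]'; python3 -m inch '[{"tx":0,"ty":0,"tz":0,"yaw":0,"fingers":0.5},{"tx":0,"ty":0,"tz":0,"yaw":0,"fingers":0.5}]'
```

```text
time: 1.65
tcp_pos: [0.3472, -0.2258, 0.2316]
eef_rot: [0.622, 0.783, 0.0, 0.0]
ft_force: [-0.8, 0.4, -0.6]
grip_width: 0.503
grasp_force: 0.0
time: 2.65
tcp_pos: [0.4625, 0.0463, 0.2316]
eef_rot: [-0.004, 1.0, -0.0, 0.0]
ft_force: [0.8, -0.1, -0.3]
grip_width: 0.501
grasp_force: 0.0
time: 2.9
tcp_pos: [0.4619, 0.0448, 0.2313]
eef_rot: [-0.001, 1.0, -0.0, -0.0]
ft_force: [-0.3, 0.1, 0.2]
grip_width: 0.505
grasp_force: 0.0
```

```bash
python3 -m inch '[{"tx":0,"ty":0,"tz":-3.2,"yaw":0,"fingers":0.5},{"tx":0,"ty":0,"tz":-3.2,"yaw":0,"fingers":0.5},{"tx":0,"ty":0,"tz":-3.2,"yaw":0,"fingers":0.5},{"tx":0,"ty":0,"tz":-3.2,"yaw":0,"fingers":0.5},{"tx":0,"ty":0,"tz":0,"yaw":0,"fingers":0.68},{"tx":0,"ty":0,"tz":0,"yaw":0,"fingers":0.68}]'
python3 -m inch '[{"tx":0.17,"ty":2.07,"tz":0,"yaw":-0.166,"fingers":0.68},{"tx":0.51,"ty":2.0,"tz":0,"yaw":-0.166,"fingers":0.68},{"tx":0.84,"ty":1.9,"tz":0,"yaw":-0.166,"fingers":0.68},{"tx":1.14,"ty":1.73,"tz":0,"yaw":-0.166,"fingers":0.68},{"tx":1.41,"ty":1.53,"tz":0,"yaw":-0.166,"fingers":0.68},{"tx":1.64,"ty":1.27,"tz":0,"yaw":-0.166,"fingers":0.68},{"tx":1.84,"ty":0.98,"tz":0,"yaw":-0.166,"fingers":0.68},{"tx":1.96,"ty":0.66,"tz":0,"yaw":-0.166,"fingers":0.68}]'
python3 -m inch '[{"tx":0.8,"ty":0.2,"tz":0,"yaw":-0.066,"fingers":0.68},{"tx":0,"ty":0,"tz":0,"yaw":0,"fingers":0.68},{"tx":0,"ty":0,"tz":0,"yaw":0,"fingers":0.5},{"tx":0,"ty":0,"tz":4,"yaw":0,"fingers":0.4},{"tx":0,"ty":0,"tz":5,"yaw":0,"fingers":0.4}]'
```

```text
time: 3.65
tcp_pos: [0.4628, 0.0445, 0.1048]
eef_rot: [-0.001, 1.0, -0.0, 0.001]
ft_force: [-1.0, 0.3, 1.1]
grip_width: 0.32
grasp_force: 0.0
time: 4.65
tcp_pos: [0.5586, 0.1668, 0.1057]
eef_rot: [0.617, 0.787, 0.001, 0.001]
ft_force: [-1.0, -1.1, -0.1]
grip_width: 0.321
grasp_force: 0.6
time: 5.28
tcp_pos: [0.5639, 0.1682, 0.1932]
eef_rot: [0.64, 0.768, -0.001, -0.001]
ft_force: [0.9, 0.5, 0.2]
grip_width: 0.601
grasp_force: 0.0
```

```bash
python3 -m inch '[{"tx":-1.2,"ty":-5.3,"tz":0,"yaw":0,"fingers":0},{"tx":-1.2,"ty":-5.3,"tz":0,"yaw":0,"fingers":0},{"tx":-1.2,"ty":-5.3,"tz":0,"yaw":0,"fingers":0},{"tx":-1.2,"ty":-5.3,"tz":0,"yaw":0,"fingers":0},{"tx":-1.2,"ty":-5.3,"tz":0,"yaw":0,"fingers":0},{"tx":-1.2,"ty":-5.3,"tz":0,"yaw":0,"fingers":0},{"tx":-1.2,"ty":-5.3,"tz":0,"yaw":0,"fingers":0},{"tx":-1.2,"ty":-5.3,"tz":0,"yaw":0,"fingers":0}]'
python3 -m inch '[{"tx":-1.2,"ty":-5.3,"tz":-2,"yaw":0,"fingers":0},{"tx":-1.2,"ty":-5.4,"tz":-2,"yaw":0,"fingers":0},{"tx":0,"ty":0,"tz":0,"yaw":0,"fingers":0},{"tx":0,"ty":0,"tz":0,"yaw":0,"fingers":0}]'
python3 - <<'E'
from h import *
t=snap('top','t1.png');s=snap('side','s1.png')
print(env.get_obs()['joints'].round(2))
for r in rings(t):
  if r[3][1]<.1 and r[3][0]<.75: print(r[0],np.round(r[1],1),np.round(r[2],1),r[3].round(4))
q=px('top',[.4905,.034,.076])[0];p=px('side',[.4905,.034,.07])[0];print(q,p)
A=cv2.warpAffine(t,np.float32([[16,0,200-16*q[0]],[0,16,200-16*q[1]]]),(400,400),flags=cv2.INTER_CUBIC)
B=cv2.warpAffine(s,np.float32([[3,0,200-3*p[0]],[0,3,120-3*p[1]]]),(400,400),flags=cv2.INTER_CUBIC)
cv2.imwrite('pics/k1.png',np.hstack([A,B]))
E
```

```text
time: 6.28
tcp_pos: [0.4683, -0.257, 0.1942]
eef_rot: [0.64, 0.768, 0.0, 0.001]
ft_force: [0.3, 0.3, 0.0]
grip_width: 1.003
grasp_force: 0.0
time: 6.78
tcp_pos: [0.4451, -0.3621, 0.1539]
eef_rot: [0.641, 0.768, 0.0, 0.0]
ft_force: [0.4, -0.3, 0.3]
grip_width: 0.998
grasp_force: 0.0
[-0.78  0.17  1.44  0.    1.54 -0.96]
red [379.1 195.5] [14.9 15.2] [ 0.5736 -0.2543  0.012 ]
red [337.4 194. ] [14.6 15.1] [ 0.5751 -0.1053  0.012 ]
red [356.4 169.7] [14.8 15. ] [ 0.6639 -0.1714  0.012 ]
brass [375.  237.5] [19.3 20.2] [ 0.4246 -0.2417  0.012 ]
brass [409.  232.9] [15.4 16.1] [ 0.4435 -0.3632  0.012 ]
brass [416.  203.9] [15.2 16.2] [ 0.547  -0.3875  0.012 ]
[296.79064005 216.34411934] [295.34153715 202.07765754]
```

View pics/k1.png

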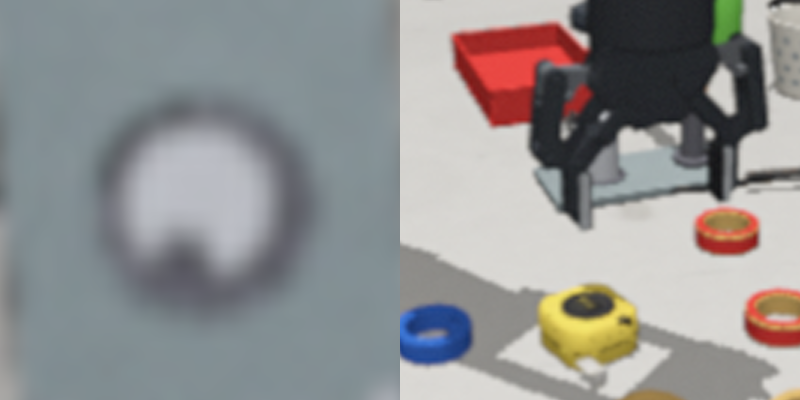

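Keyway: the notch is at crop (182,255) against the spindle centre at (200,205), so it faces a heading of about 162°. The nearer spacer B has its tab at about 180°. I'll grasp B now.

```bash
python3 -m inch '[{"tx":-0.1,"ty":-0.1,"tz":-4.5,"yaw":0,"fingers":0},{"tx":0,"ty":0,"tz":-4.5,"yaw":0,"fingers":0},{"tx":0,"ty":0,"tz":-4,"yaw":0,"fingers":0},{"tx":0,"ty":0,"tz":-2.4,"yaw":0,"fingers":0},{"tx":0,"ty":0,"tz":0,"yaw":0,"fingers":0},{"tx":0,"ty":0,"tz":0,"yaw":0,"fingers":0}]' 40
python3 -m inch '[{"tx":0,"ty":0,"tz":0,"yaw":0,"fingers":0.5},{"tx":0,"ty":0,"tz":0,"yaw":0,"fingers":0.5},{"tx":0,"ty":0,"tz":0,"yaw":0,"fingers":0.5},{"tx":0,"ty":0,"tz":0,"yaw":0,"fingers":0.5}]'
```

```text
time: 7.62
tcp_pos: [0.4456, -0.3636, 0.0013]
eef_rot: [0.64, 0.768, -0.0, 0.002]
ft_force: [-0.9, 0.1, -0.1]
grip_width: 1.0
grasp_force: 0.0
time: 8.12
tcp_pos: [0.4453, -0.3645, 0.0017]
eef_rot: [0.641, 0.768, -0.0, 0.002]
ft_force: [-0.5, 1.6, 6.8]
grip_width: 0.668
grasp_force: 43.3
```

```bash
python3 -m inch '[{"tx":0,"ty":0,"tz":2,"yaw":0,"fingers":0.5},{"tx":0,"ty":0,"tz":4,"yaw":0,"fingers":0.5},{"tx":0,"ty":0,"tz":5,"yaw":0,"fingers":0.5},{"tx":0.5,"ty":4.4,"tz":3,"yaw":-0.034,"fingers":0.5},{"tx":0.5,"ty":4.4,"tz":0,"yaw":-0.034,"fingers":0.5},{"tx":0.5,"ty":4.4,"tz":0,"yaw":-0.034,"fingers":0.5},{"tx":0.5,"ty":4.4,"tz":0,"yaw":-0.034,"fingers":0.5},{"tx":0.5,"ty":4.4,"tz":0,"yaw":-0.034,"fingers":0.5}]'
python3 -m inch '[{"tx":0.5,"ty":4.4,"tz":0,"yaw":-0.034,"fingers":0.5},{"tx":0.5,"ty":4.4,"tz":0,"yaw":-0.034,"fingers":0.5},{"tx":0.5,"ty":4.4,"tz":0,"yaw":-0.034,"fingers":0.5},{"tx":0.5,"ty":4.4,"tz":0,"yaw":-0.038,"fingers":0.5},{"tx":0,"ty":0,"tz":-1,"yaw":0,"fingers":0.5},{"tx":0,"ty":0,"tz":-1,"yaw":0,"fingers":0.5},{"tx":0,"ty":0,"tz":-1,"yaw":0,"fingers":0.5},{"tx":0,"ty":0,"tz":0,"yaw":0,"fingers":0.5}]'
python3 - <<'E'
from h import *
t=snap('top','t2.png');s=snap('side','s2.png');o=env.get_obs();print(o['tcp_pos'],o['ft_force'],o['joints'].round(2))
p=px('side',[.4905,.034,.09])[0]
cv2.imwrite('pics/k2.png',cv2.warpAffine(s,np.float32([[7,0,350-7*p[0]],[0,7,250-7*p[1]]]),(700,500),flags=cv2.INTER_CUBIC))
E
```

```text
time: 9.12
tcp_pos: [0.469, -0.142, 0.1394]
eef_rot: [0.704, 0.71, 0.0, 0.0]
ft_force: [0.4, 0.1, -0.6]
grip_width: 0.663
grasp_force: 43.0
time: 10.12
tcp_pos: [0.4882, 0.0316, 0.1078]
eef_rot: [0.752, 0.659, -0.001, -0.001]
ft_force: [-0.1, 0.5, -0.4]
grip_width: 0.668
grasp_force: 43.0
[0.48913627 0.03181164 0.10918338] [ 0.47365004 -0.52431242 -1.24585042] [-0.05  0.01  1.69 -0.    1.43  0.08]
```

View pics/k2.png

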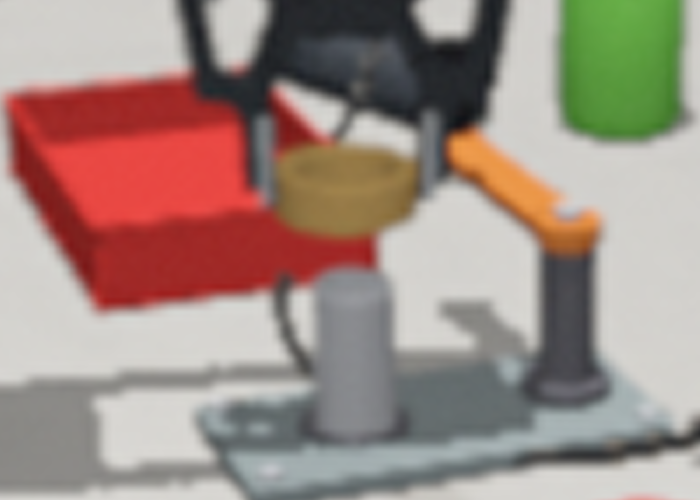

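Run:
```python
from h import *
p=px('side',[.4905,.034,.09])[0]
for P in([.4905,.034,.076],[.4905,.034,.03],[.4891,.0318,.118],[.5005,.034,.076],[.4905,.044,.076]):
  print(P,((px('side',P)[0]-p)*7+[350,250]).round(1))
```

```text
[0.4905, 0.034, 0.076] [350.6 282.1]
[0.4905, 0.034, 0.03] [352.6 385.6]
[0.4891, 0.0318, 0.118] [346.4 186.9]
[0.5005, 0.034, 0.076] [374.7 280. ]
[0.4905, 0.044, 0.076] [345.9 273.4]
```

```bash
python3 -m inch '[{"tx":0.24,"ty":0.1,"tz":-1,"yaw":0,"fingers":0.5},{"tx":0,"ty":0,"tz":-1,"yaw":0,"fingers":0.5},{"tx":0,"ty":0,"tz":-0.8,"yaw":0,"fingers":0.5},{"tx":0,"ty":0,"tz":0,"yaw":0,"fingers":0.5}]'
python3 -m inch '[{"tx":0,"ty":0,"tz":-0.3,"yaw":0,"fingers":0.5},{"tx":0,"ty":0,"tz":-0.2,"yaw":0,"fingers":0.5},{"tx":0,"ty":0,"tz":0,"yaw":0,"fingers":0.5}]'
python3 -m inch '[{"tx":0,"ty":0,"tz":-0.2,"yaw":0,"fingers":0.5},{"tx":0,"ty":0,"tz":-0.2,"yaw":0,"fingers":0.5},{"tx":0,"ty":0,"tz":0,"yaw":0,"fingers":0.5}]'
```

```text
time: 10.72
tcp_pos: [0.4907, 0.0336, 0.08]
eef_rot: [0.752, 0.66, -0.001, -0.001]
ft_force: [-0.7, 0.4, -1.0]
grip_width: 0.668
grasp_force: 43.0
time: 11.1
tcp_pos: [0.4916, 0.0336, 0.0763]
eef_rot: [0.752, 0.66, 0.0, 0.0]
ft_force: [0.0, 1.1, -0.5]
grip_width: 0.67
grasp_force: 43.0
time: 11.48
tcp_pos: [0.4914, 0.0336, 0.0721]
eef_rot: [0.752, 0.66, -0.0, -0.0]
ft_force: [0.0, -0.2, -1.6]
grip_width: 0.666
grasp_force: 43.0
```

```bash
python3 -m inch '[{"tx":0,"ty":0,"tz":-0.2,"yaw":0,"fingers":0.5},{"tx":0,"ty":0,"tz":-0.2,"yaw":0,"fingers":0.5},{"tx":0,"ty":0,"tz":0,"yaw":0,"fingers":0.5}]'
python3 -m inch '[{"tx":0,"ty":0,"tz":-0.1,"yaw":0,"fingers":0.5},{"tx":0,"ty":0,"tz":0,"yaw":0,"fingers":0.5}]'
```

```text
time: 11.85
tcp_pos: [0.4913, 0.0336, 0.068]
eef_rot: [0.752, 0.66, -0.0, -0.0]
ft_force: [-0.4, -0.6, -1.5]
grip_width: 0.666
grasp_force: 43.0
time: 12.1
tcp_pos: [0.4915, 0.0335, 0.0673]
eef_rot: [0.752, 0.66, -0.0, -0.0]
ft_force: [-0.8, -0.7, -1.1]
grip_width: 0.663
grasp_force: 43.0
```

```bash
python3 -m inch '[{"tx":0,"ty":0,"tz":-0.2,"yaw":0,"fingers":0.5},{"tx":0,"ty":0,"tz":-0.1,"yaw":0,"fingers":0.5},{"tx":0,"ty":0,"tz":0,"yaw":0,"fingers":0.5}]'
python3 -m inch '[{"tx":0,"ty":0,"tz":-0.2,"yaw":0,"fingers":0.5},{"tx":0,"ty":0,"tz":-0.1,"yaw":0,"fingers":0.5},{"tx":0,"ty":0,"tz":0,"yaw":0,"fingers":0.5}]'
```

```text
time: 12.48
tcp_pos: [0.4915, 0.0335, 0.0642]
eef_rot: [0.752, 0.66, -0.0, -0.0]
ft_force: [-0.6, -0.2, -0.7]
grip_width: 0.67
grasp_force: 43.0
time: 12.85
tcp_pos: [0.4915, 0.0336, 0.0612]
eef_rot: [0.752, 0.66, -0.0, -0.0]
ft_force: [0.4, 0.5, -1.2]
grip_width: 0.665
grasp_force: 43.0
```

No contact below the tab-riding height, so the tab is in the keyway. I'll slide the ring down.

```bash
python3 -m inch '[{"tx":0,"ty":0,"tz":-0.6,"yaw":0,"fingers":0.5},{"tx":0,"ty":0,"tz":-0.6,"yaw":0,"fingers":0.5},{"tx":0,"ty":0,"tz":-0.6,"yaw":0,"fingers":0.5},{"tx":0,"ty":0,"tz":-0.6,"yaw":0,"fingers":0.5},{"tx":0,"ty":0,"tz":0,"yaw":0,"fingers":0.5}]'
python3 -m inch '[{"tx":0,"ty":0,"tz":-0.5,"yaw":0,"fingers":0.5},{"tx":0,"ty":0,"tz":-0.5,"yaw":0,"fingers":0.5},{"tx":0,"ty":0,"tz":-0.5,"yaw":0,"fingers":0.5},{"tx":0,"ty":0,"tz":-0.3,"yaw":0,"fingers":0.5},{"tx":0,"ty":0,"tz":0,"yaw":0,"fingers":0.5}]'
```

```text
time: 13.48
tcp_pos: [0.491, 0.0336, 0.0365]
eef_rot: [0.752, 0.66, -0.001, -0.001]
ft_force: [-1.4, 0.3, -0.8]
grip_width: 0.666
grasp_force: 43.0
time: 14.1
tcp_pos: [0.4913, 0.0336, 0.019]
eef_rot: [0.752, 0.66, -0.0, -0.0]
ft_force: [-1.0, 0.0, -0.7]
grip_width: 0.665
grasp_force: 43.0
```

```bash
python3 -m inch '[{"tx":0,"ty":0,"tz":-0.3,"yaw":0,"fingers":0.5},{"tx":0,"ty":0,"tz":0,"yaw":0,"fingers":0.0},{"tx":0,"ty":0,"tz":0,"yaw":0,"fingers":0},{"tx":0,"ty":0,"tz":0,"yaw":0,"fingers":0},{"tx":0,"ty":0,"tz":3,"yaw":0,"fingers":0},{"tx":0,"ty":0,"tz":5,"yaw":0,"fingers":0},{"tx":0,"ty":0,"tz":5,"yaw":0,"fingers":0}]'
python3 -m inch '[{"tx":0.72,"ty":-5.26,"tz":0,"yaw":0,"fingers":0},{"tx":0.72,"ty":-5.26,"tz":0,"yaw":0,"fingers":0},{"tx":0.72,"ty":-5.26,"tz":0,"yaw":0,"fingers":0},{"tx":0.72,"ty":-5.26,"tz":0,"yaw":0,"fingers":0},{"tx":0.72,"ty":-5.26,"tz":0,"yaw":0,"fingers":0},{"tx":0.72,"ty":-5.26,"tz":0,"yaw":0,"fingers":0},{"tx":0.72,"ty":-5.26,"tz":0,"yaw":0,"fingers":0},{"tx":0.72,"ty":-5.26,"tz":0,"yaw":0,"fingers":0}]'
python3 -m inch '[{"tx":0,"ty":0,"tz":0,"yaw":0,"fingers":0}]'
python3 - <<'E'
from h import *
t=snap('top','t3.png');s=snap('side','s3.png')
for r in rings(t):
  if r[3][1]<.1 and r[3][0]<.75: print(r[0],np.round(r[1],1),np.round(r[2],1),r[3].round(4))
p=px('side',[.4905,.034,.06])[0]; A=cv2.warpAffine(s,np.float32([[5,0,200-5*p[0]],[0,5,200-5*p[1]]]),(400,400),flags=cv2.INTER_CUBIC)
p=(416,203.9); B=cv2.warpAffine(t,np.float32([[12,0,200-12*p[0]],[0,12,200-12*p[1]]]),(400,400),flags=cv2.INTER_CUBIC)
cv2.imwrite('pics/k3.png',np.hstack([A,B]))
E
```

```text
time: 14.98
tcp_pos: [0.4913, 0.0336, 0.1476]
eef_rot: [0.752, 0.66, -0.0, -0.0]
ft_force: [0.9, -0.0, 0.2]
grip_width: 1.001
grasp_force: 0.0
time: 15.98
tcp_pos: [0.5493, -0.389, 0.1464]
eef_rot: [0.752, 0.66, 0.0, 0.0]
ft_force: [0.7, -0.3, 1.5]
grip_width: 1.001
grasp_force: 0.0
time: 16.1
tcp_pos: [0.5484, -0.391, 0.1448]
eef_rot: [0.753, 0.658, -0.001, -0.0]
ft_force: [-0.2, 0.8, 0.1]
grip_width: 1.006
grasp_force: 0.0
red [379.1 195.4] [14.7 15.3] [ 0.574  -0.2542  0.012 ]
red [337.4 194. ] [14.6 15.1] [ 0.5751 -0.1053  0.012 ]
red [356.3 169.7] [14.8 15. ] [ 0.664  -0.1713  0.012 ]
brass [375.  237.4] [19.3 20.3] [ 0.4248 -0.2416  0.012 ]
brass [296.8 216.5] [15.2 15.5] [0.4917 0.0361 0.012 ]
```

View pics/k3.png

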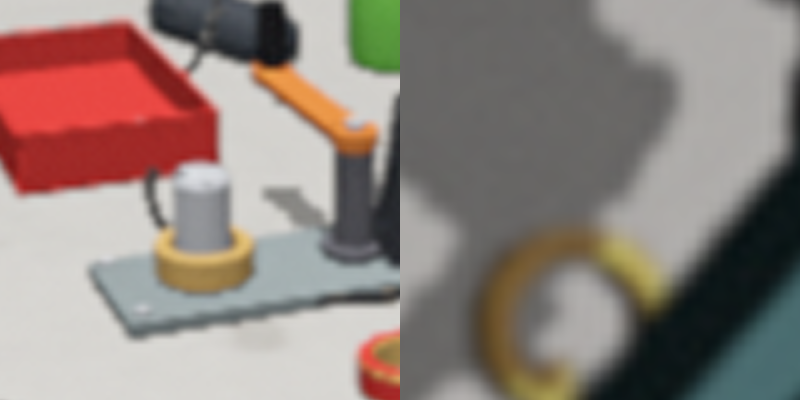

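The first spacer is home. The second has been knocked to roughly px (413,214), where the robot's arm partly covers it. I'll step aside and remeasure.

```bash
python3 -m inch '[{"tx":0,"ty":5,"tz":0,"yaw":0,"fingers":0},{"tx":0,"ty":5,"tz":0,"yaw":0,"fingers":0},{"tx":0,"ty":5,"tz":0,"yaw":0,"fingers":0},{"tx":0,"ty":5,"tz":0,"yaw":0,"fingers":0},{"tx":0,"ty":0,"tz":0,"yaw":0,"fingers":0}]'
python3 - <<'E'
from h import *
t=snap('top','t4.png')
for r in rings(t):
  if r[3][1]<.1 and r[3][0]<.75: print(r[0],np.round(r[1],1),np.round(r[2],1),r[3].round(4)); 
c=[r for r in rings(t) if r[0]=='brass' and r[3][1]<-.3 and r[3][0]<.7]
p=c[0][1]; B=cv2.warpAffine(t,np.float32([[16,0,200-16*p[0]],[0,16,200-16*p[1]]]),(400,400),flags=cv2.INTER_CUBIC)
cv2.imwrite('pics/k4.png',B)
E
```

```text
time: 16.82
tcp_pos: [0.549, -0.1821, 0.1472]
eef_rot: [0.749, 0.662, 0.001, -0.0]
ft_force: [0.2, -0.8, -0.3]
grip_width: 1.001
grasp_force: 0.0
red [337.3 194. ] [14.7 15.5] [ 0.5751 -0.1052  0.012 ]
red [356.7 169.9] [14.8 16. ] [ 0.6631 -0.1725  0.012 ]
brass [373.2 236.7] [16.  20.4] [ 0.4271 -0.2353  0.012 ]
brass [296.8 216.4] [15.3 15.6] [0.492  0.0361 0.012 ]
brass [414.3 214.5] [14.8 15.8] [ 0.5091 -0.3815  0.012 ]
```

View pics/k4.png

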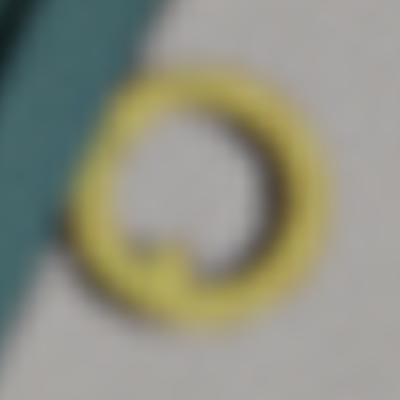

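```bash
python3 -m inch '[{"tx":-0.9,"ty":-4.9,"tz":0,"yaw":0,"fingers":0},{"tx":-1,"ty":-4.9,"tz":0,"yaw":0,"fingers":0},{"tx":-1,"ty":-4.9,"tz":-3,"yaw":0,"fingers":0},{"tx":-1,"ty":-4.9,"tz":-4,"yaw":0,"fingers":0},{"tx":0,"ty":0,"tz":-2,"yaw":0,"fingers":0},{"tx":0,"ty":0,"tz":0,"yaw":0,"fingers":0},{"tx":0,"ty":0,"tz":0,"yaw":0,"fingers":0}]'
```

```text
time: 17.75
tcp_pos: [0.5114, -0.3816, 0.0589]
eef_rot: [0.751, 0.66, 0.0, 0.001]
ft_force: [-0.1, 0.5, 1.2]
grip_width: 1.001
grasp_force: 0.0
```

```bash
python3 -m inch '[{"tx":0,"ty":0,"tz":-3,"yaw":0,"fingers":0},{"tx":0,"ty":0,"tz":-2.7,"yaw":0,"fingers":0},{"tx":0,"ty":0,"tz":0,"yaw":0,"fingers":0},{"tx":0,"ty":0,"tz":0,"yaw":0,"fingers":0.5},{"tx":0,"ty":0,"tz":0,"yaw":0,"fingers":0.5},{"tx":0,"ty":0,"tz":0,"yaw":0,"fingers":0.5},{"tx":0,"ty":0,"tz":0,"yaw":0,"fingers":0.5},{"tx":0,"ty":0,"tz":0,"yaw":0,"fingers":0.5}]' 40
```

```text
time: 18.75
tcp_pos: [0.5121, -0.3832, 0.0037]
eef_rot: [0.751, 0.66, 0.001, 0.003]
ft_force: [-0.8, 0.8, 6.8]
grip_width: 0.667
grasp_force: 43.3
```

```bash
python3 -m inch '[{"tx":0,"ty":0,"tz":2,"yaw":0,"fingers":0.5},{"tx":0,"ty":0,"tz":4,"yaw":0,"fingers":0.5},{"tx":0,"ty":0,"tz":5,"yaw":0,"fingers":0.5},{"tx":-0.2,"ty":4.2,"tz":1,"yaw":0.01,"fingers":0.5},{"tx":-0.2,"ty":4.2,"tz":0,"yaw":0.01,"fingers":0.5},{"tx":-0.2,"ty":4.2,"tz":0,"yaw":0.01,"fingers":0.5},{"tx":-0.2,"ty":4.2,"tz":0,"yaw":0.01,"fingers":0.5},{"tx":-0.2,"ty":4.2,"tz":0,"yaw":0.01,"fingers":0.5}]'
python3 -m inch '[{"tx":-0.2,"ty":4.2,"tz":0,"yaw":0.01,"fingers":0.5},{"tx":-0.2,"ty":4.2,"tz":0,"yaw":0.01,"fingers":0.5},{"tx":-0.2,"ty":4.2,"tz":0,"yaw":0.01,"fingers":0.5},{"tx":-0.2,"ty":4.0,"tz":0,"yaw":0,"fingers":0.5},{"tx":-0.2,"ty":4.0,"tz":0,"yaw":0,"fingers":0.5},{"tx":0,"ty":0,"tz":-1,"yaw":0,"fingers":0.5},{"tx":0,"ty":0,"tz":-1,"yaw":0,"fingers":0.5},{"tx":0,"ty":0,"tz":0,"yaw":0,"fingers":0.5}]'
python3 -m inch '[{"tx":0,"ty":0,"tz":0,"yaw":0,"fingers":0.5}]'
python3 - <<'E'
from h import *
s=snap('side','s5.png');o=env.get_obs();print(o['tcp_pos'],o['grasp_force'])
p=px('side',[.4905,.034,.09])[0]
cv2.imwrite('pics/k5.png',cv2.warpAffine(s,np.float32([[6,0,250-6*p[0]],[0,6,200-6*p[1]]]),(500,400),flags=cv2.INTER_CUBIC))
E
```

```text
time: 19.75
tcp_pos: [0.5003, -0.1709, 0.1216]
eef_rot: [0.735, 0.678, 0.0, 0.001]
ft_force: [-0.0, 0.4, -1.5]
grip_width: 0.669
grasp_force: 43.1
time: 20.75
tcp_pos: [0.4895, 0.033, 0.0991]
eef_rot: [0.725, 0.689, -0.001, -0.001]
ft_force: [0.2, -0.1, -0.9]
grip_width: 0.667
grasp_force: 43.1
time: 20.88
tcp_pos: [0.4905, 0.033, 0.1003]
eef_rot: [0.725, 0.689, -0.0, 0.0]
ft_force: [0.0, 0.0, -0.6]
grip_width: 0.668
grasp_force: 43.1
[0.49069554 0.03311392 0.10054567] 43.115980457514524
```

View pics/k5.png

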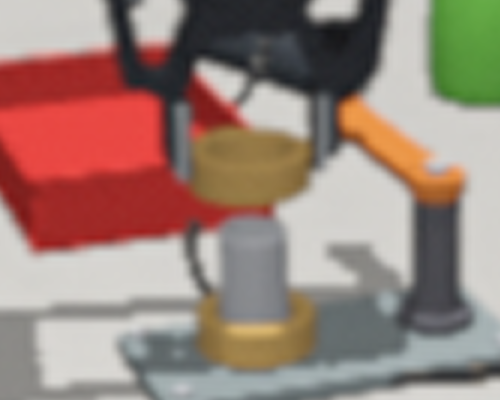

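The ring sits above the spindle, about 1 mm low in x. I'll correct that and lower it while watching the force.

```bash
python3 -m inch '[{"tx":0.08,"ty":0.03,"tz":-1,"yaw":0,"fingers":0.5},{"tx":0,"ty":0,"tz":-1,"yaw":0,"fingers":0.5},{"tx":0,"ty":0,"tz":-0.3,"yaw":0,"fingers":0.5},{"tx":0,"ty":0,"tz":-0.3,"yaw":0,"fingers":0.5},{"tx":0,"ty":0,"tz":0,"yaw":0,"fingers":0.5}]'
python3 -m inch '[{"tx":0,"ty":0,"tz":-0.2,"yaw":0,"fingers":0.5},{"tx":0,"ty":0,"tz":-0.2,"yaw":0,"fingers":0.5},{"tx":0,"ty":0,"tz":0,"yaw":0,"fingers":0.5}]'
python3 -m inch '[{"tx":0,"ty":0,"tz":-0.2,"yaw":0,"fingers":0.5},{"tx":0,"ty":0,"tz":-0.1,"yaw":0,"fingers":0.5},{"tx":0,"ty":0,"tz":0,"yaw":0,"fingers":0.5}]'
```

```text
time: 21.55
tcp_pos: [0.4911, 0.0343, 0.0741]
eef_rot: [0.725, 0.689, -0.0, -0.0]
ft_force: [-0.6, -0.2, -0.1]
grip_width: 0.667
grasp_force: 43.1
time: 21.92
tcp_pos: [0.4911, 0.0342, 0.0701]
eef_rot: [0.725, 0.689, -0.0, -0.0]
ft_force: [0.0, -0.3, -2.3]
grip_width: 0.663
grasp_force: 43.1
time: 22.3
tcp_pos: [0.4911, 0.0342, 0.0671]
eef_rot: [0.725, 0.689, -0.0, -0.0]
ft_force: [-0.5, -1.0, -0.7]
grip_width: 0.672
grasp_force: 43.1
```

```bash
python3 -m inch '[{"tx":0,"ty":0,"tz":-0.2,"yaw":0,"fingers":0.5},{"tx":0,"ty":0,"tz":-0.2,"yaw":0,"fingers":0.5},{"tx":0,"ty":0,"tz":0,"yaw":0,"fingers":0.5}]'
python3 -m inch '[{"tx":0,"ty":0,"tz":-0.3,"yaw":0,"fingers":0.5},{"tx":0,"ty":0,"tz":0,"yaw":0,"fingers":0.5}]'
```

```text
time: 22.68
tcp_pos: [0.491, 0.0342, 0.063]
eef_rot: [0.725, 0.689, -0.0, -0.0]
ft_force: [-0.9, -1.4, -1.2]
grip_width: 0.667
grasp_force: 43.1
time: 22.92
tcp_pos: [0.491, 0.0342, 0.0599]
eef_rot: [0.725, 0.689, -0.0, -0.0]
ft_force: [0.2, -1.5, -2.2]
grip_width: 0.671
grasp_force: 43.1
```

```bash
python3 -m inch '[{"tx":0,"ty":0,"tz":-0.6,"yaw":0,"fingers":0.5},{"tx":0,"ty":0,"tz":-0.6,"yaw":0,"fingers":0.5},{"tx":0,"ty":0,"tz":-0.6,"yaw":0,"fingers":0.5},{"tx":0,"ty":0,"tz":-0.3,"yaw":0,"fingers":0.5},{"tx":0,"ty":0,"tz":0,"yaw":0,"fingers":0.5}]'
python3 -m inch '[{"tx":0,"ty":0,"tz":-0.2,"yaw":0,"fingers":0.5},{"tx":0,"ty":0,"tz":0,"yaw":0,"fingers":0.5},{"tx":0,"ty":0,"tz":0,"yaw":0,"fingers":0},{"tx":0,"ty":0,"tz":0,"yaw":0,"fingers":0},{"tx":0,"ty":0,"tz":0,"yaw":0,"fingers":0},{"tx":0,"ty":0,"tz":3,"yaw":0,"fingers":0},{"tx":0,"ty":0,"tz":5,"yaw":0,"fingers":0},{"tx":0,"ty":0,"tz":4,"yaw":0,"fingers":0}]'
```

```text
time: 23.55
tcp_pos: [0.4908, 0.0344, 0.0386]
eef_rot: [0.725, 0.689, -0.0, -0.001]
ft_force: [-1.3, -1.0, -2.1]
grip_width: 0.665
grasp_force: 43.1
time: 24.55
tcp_pos: [0.4916, 0.0343, 0.1592]
eef_rot: [0.725, 0.689, 0.001, 0.001]
ft_force: [0.9, -0.6, -0.3]
grip_width: 1.0
grasp_force: 0.0
```

```bash
python3 -m inch '[{"tx":0,"ty":2,"tz":2,"yaw":0,"fingers":0.4},{"tx":1.5,"ty":3,"tz":1,"yaw":0.06,"fingers":0.4},{"tx":2,"ty":3,"tz":0,"yaw":0.06,"fingers":0.4},{"tx":2,"ty":3,"tz":0,"yaw":0.06,"fingers":0.4},{"tx":1.8,"ty":2.5,"tz":0,"yaw":0.06,"fingers":0.4},{"tx":0,"ty":0,"tz":0,"yaw":0,"fingers":0.4}]'
python3 - <<'E'
from h import *
t=snap('top','t6.png');s=snap('side','s6.png')
for r in rings(t):
  if r[3][1]<.1 and r[3][0]<.75: print(r[0],np.round(r[1],1),np.round(r[2],1),r[3].round(4))
p=px('side',[.4905,.034,.06])[0]; A=cv2.warpAffine(s,np.float32([[5,0,200-5*p[0]],[0,5,200-5*p[1]]]),(400,400),flags=cv2.INTER_CUBIC)
p=px('top',[.53,.1,.1])[0];print(p); B=cv2.warpAffine(t,np.float32([[6,0,200-6*p[0]],[0,6,200-6*p[1]]]),(400,400),flags=cv2.INTER_CUBIC)
cv2.imwrite('pics/k6.png',np.hstack([A,B]))
E
```

```text
time: 25.3
tcp_pos: [0.5648, 0.1708, 0.1866]
eef_rot: [0.636, 0.772, -0.0, -0.0]
ft_force: [0.6, -0.2, -0.0]
grip_width: 0.597
grasp_force: 0.0
red [379.1 195.5] [14.9 15.2] [ 0.5736 -0.2543  0.012 ]
red [337.4 194. ] [14.6 15.1] [ 0.5751 -0.1053  0.012 ]
red [356.3 169.7] [14.8 15.1] [ 0.6639 -0.1713  0.012 ]
brass [375.  237.4] [19.3 20.2] [ 0.4247 -0.2417  0.012 ]
brass [296.3 216.3] [15.7 16.2] [0.4921 0.0379 0.012 ]
[276.82166332 203.61911238]
```

View pics/k6.png

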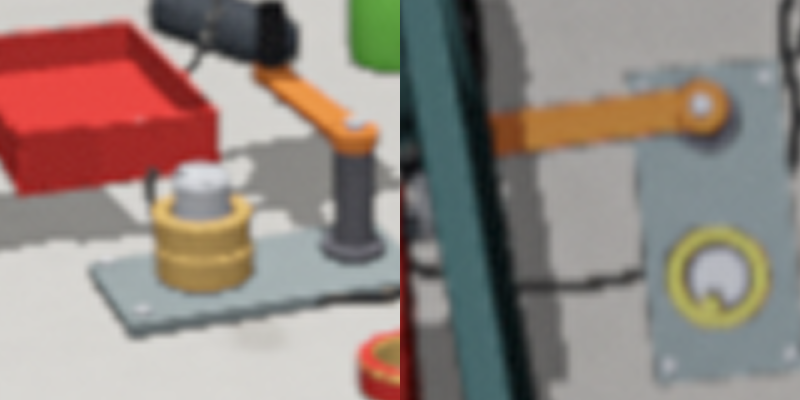

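```bash
python3 -m inch '[{"tx":0,"ty":-0.1,"tz":-3,"yaw":0,"fingers":0.45},{"tx":0,"ty":0,"tz":-3,"yaw":0,"fingers":0.45},{"tx":0,"ty":0,"tz":-2,"yaw":0,"fingers":0.45},{"tx":0,"ty":0,"tz":0,"yaw":0,"fingers":0.45},{"tx":0,"ty":0,"tz":0,"yaw":0,"fingers":0.68},{"tx":0,"ty":0,"tz":0,"yaw":0,"fingers":0.68}]' 20
python3 -m inch '[{"tx":-1.86,"ty":-0.47,"tz":0,"yaw":0.153,"fingers":0.68},{"tx":-1.76,"ty":-0.74,"tz":0,"yaw":0.153,"fingers":0.68},{"tx":-1.63,"ty":-1.0,"tz":0,"yaw":0.153,"fingers":0.68},{"tx":-1.45,"ty":-1.24,"tz":0,"yaw":0.153,"fingers":0.68},{"tx":-1.25,"ty":-1.45,"tz":0,"yaw":0.153,"fingers":0.68},{"tx":-1.02,"ty":-1.62,"tz":0,"yaw":0.153,"fingers":0.68},{"tx":-0.76,"ty":-1.76,"tz":0,"yaw":0.153,"fingers":0.68},{"tx":-0.48,"ty":-1.85,"tz":0,"yaw":0.153,"fingers":0.68}]'
python3 -m inch '[{"tx":-0.19,"ty":-1.9,"tz":0,"yaw":0.153,"fingers":0.68},{"tx":0.05,"ty":-1,"tz":0,"yaw":0.08,"fingers":0.68},{"tx":0.05,"ty":-0.7,"tz":0,"yaw":0.07,"fingers":0.68},{"tx":0,"ty":0,"tz":0,"yaw":0,"fingers":0.68},{"tx":0.02,"ty":-0.3,"tz":0,"yaw":0,"fingers":0.68},{"tx":0,"ty":0,"tz":0,"yaw":0,"fingers":0.68}]'
```

```text
time: 26.15
tcp_pos: [0.5651, 0.1682, 0.1091]
eef_rot: [0.637, 0.771, 0.001, 0.001]
ft_force: [-0.1, -0.4, -0.1]
grip_width: 0.316
grasp_force: 0.0
time: 27.15
tcp_pos: [0.4625, 0.0669, 0.1087]
eef_rot: [0.076, 0.997, 0.001, 0.001]
ft_force: [0.1, 0.6, -0.5]
grip_width: 0.32
grasp_force: 0.5
time: 27.9
tcp_pos: [0.4616, 0.0279, 0.1076]
eef_rot: [-0.073, 0.997, -0.0, 0.0]
ft_force: [0.4, 0.2, 0.3]
grip_width: 0.32
grasp_force: 0.0
```

```bash
for i in 1; do python3 -m inch '[{"tx":0.02,"ty":-0.2,"tz":0,"yaw":0,"fingers":0.68},{"tx":0,"ty":0,"tz":0,"yaw":0,"fingers":0.68}]';  python3 -m inch '[{"tx":0.02,"ty":-0.2,"tz":0,"yaw":0,"fingers":0.68},{"tx":0,"ty":0,"tz":0,"yaw":0,"fingers":0.68}]'; python3 -m inch '[{"tx":0.02,"ty":-0.2,"tz":0,"yaw":0,"fingers":0.68},{"tx":0,"ty":0,"tz":0,"yaw":0,"fingers":0.68}]'; done
```

```text
time: 28.15
tcp_pos: [0.4616, 0.0267, 0.1074]
eef_rot: [-0.073, 0.997, 0.001, 0.0]
ft_force: [-0.8, 4.1, 1.5]
grip_width: 0.321
grasp_force: 1.7
time: 28.4
tcp_pos: [0.4616, 0.0265, 0.1073]
eef_rot: [-0.073, 0.997, 0.003, 0.0]
ft_force: [-0.4, 9.5, 1.8]
grip_width: 0.321
grasp_force: 4.5
time: 28.65
tcp_pos: [0.4616, 0.0264, 0.1073]
eef_rot: [-0.074, 0.997, 0.005, 0.0]
ft_force: [-0.8, 14.7, 1.3]
grip_width: 0.32
grasp_force: 7.1
```

```bash
python3 -m inch '[{"tx":0,"ty":0.9,"tz":0,"yaw":0,"fingers":0.5},{"tx":0,"ty":0,"tz":0,"yaw":0,"fingers":0.4},{"tx":0,"ty":0,"tz":4,"yaw":0,"fingers":0.4},{"tx":0,"ty":0,"tz":5,"yaw":0,"fingers":0.4},{"tx":1.2,"ty":-1.6,"tz":0,"yaw":-0.178,"fingers":0},{"tx":1.2,"ty":-1.6,"tz":0,"yaw":-0.178,"fingers":0},{"tx":1.2,"ty":-1.6,"tz":0,"yaw":-0.178,"fingers":0},{"tx":1.2,"ty":-1.6,"tz":0,"yaw":-0.178,"fingers":0}]'
python3 -m inch '[{"tx":1.2,"ty":-1.6,"tz":0,"yaw":-0.178,"fingers":0},{"tx":1.2,"ty":-1.6,"tz":0,"yaw":-0.178,"fingers":0},{"tx":1.4,"ty":-1.6,"tz":0,"yaw":-0.178,"fingers":0},{"tx":1.4,"ty":-1.5,"tz":0,"yaw":-0.178,"fingers":0},{"tx":1.5,"ty":-1.1,"tz":0,"yaw":-0.178,"fingers":0},{"tx":0,"ty":0,"tz":0,"yaw":0,"fingers":0},{"tx":0,"ty":0,"tz":0,"yaw":0,"fingers":0}]'
python3 - <<'E'
from h import *
t=snap('top','t7.png');s=snap('side','s7.png');print(env.get_obs()['joints'].round(2))
p=px('side',[.5,.0,.06])[0]; A=cv2.warpAffine(s,np.float32([[4,0,200-4*p[0]],[0,4,200-4*p[1]]]),(400,400),flags=cv2.INTER_CUBIC)
p=px('top',[.53,.03,.05])[0]; B=cv2.warpAffine(t,np.float32([[6,0,200-6*p[0]],[0,6,200-6*p[1]]]),(400,400),flags=cv2.INTER_CUBIC)
cv2.imwrite('pics/k7.png',np.hstack([A,B]))
E
```

```text
time: 29.65
tcp_pos: [0.5103, -0.0345, 0.1971]
eef_rot: [0.282, 0.959, -0.001, 0.0]
ft_force: [-0.0, 0.5, -0.1]
grip_width: 1.007
grasp_force: 0.0
time: 30.52
tcp_pos: [0.5765, -0.1071, 0.1971]
eef_rot: [0.664, 0.747, -0.0, -0.0]
ft_force: [-0.5, -0.2, 0.1]
grip_width: 0.997
grasp_force: 0.0
[-0.28  0.18  1.34 -0.    1.63 -0.4 ]
```

View pics/k7.png

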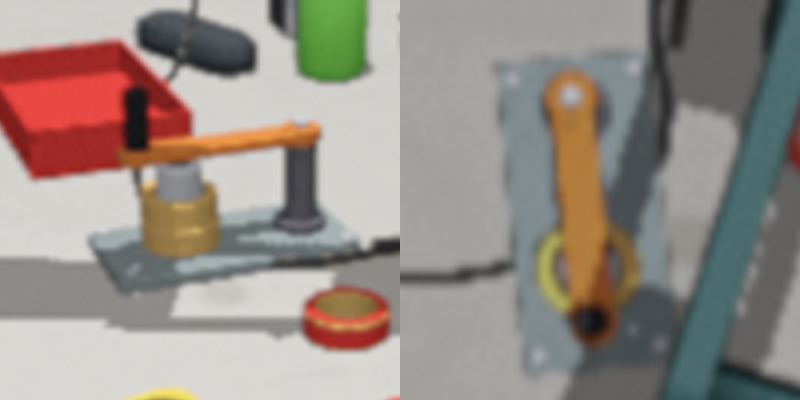

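The arm is shut over the spindle and both spacers are seated. Next are the rejects, starting with the one at (0.576,-0.106).

```bash
python3 -m inch '[{"tx":0,"ty":0,"tz":-5.5,"yaw":0,"fingers":0},{"tx":0,"ty":0,"tz":-5.5,"yaw":0,"fingers":0},{"tx":0,"ty":0,"tz":-4.5,"yaw":0,"fingers":0},{"tx":0,"ty":0,"tz":-2.4,"yaw":0,"fingers":0},{"tx":0,"ty":0,"tz":-1.3,"yaw":0,"fingers":0},{"tx":0,"ty":0,"tz":0,"yaw":0,"fingers":0},{"tx":0,"ty":0,"tz":0,"yaw":0,"fingers":0.5},{"tx":0,"ty":0,"tz":0,"yaw":0,"fingers":0.5}]' 40
python3 -m inch '[{"tx":0,"ty":0,"tz":0,"yaw":0,"fingers":0.5},{"tx":0,"ty":0,"tz":0,"yaw":0,"fingers":0.5},{"tx":0,"ty":0,"tz":0,"yaw":0,"fingers":0.5},{"tx":0,"ty":0,"tz":3,"yaw":0,"fingers":0.5},{"tx":0,"ty":0,"tz":5.5,"yaw":0,"fingers":0.5},{"tx":0,"ty":0,"tz":5.5,"yaw":0,"fingers":0.5},{"tx":0,"ty":0,"tz":5.5,"yaw":0,"fingers":0.5},{"tx":0,"ty":0,"tz":2,"yaw":0,"fingers":0.5}]'
```

```text
time: 31.62
tcp_pos: [0.5784, -0.1075, 0.008]
eef_rot: [0.665, 0.747, 0.001, 0.002]
ft_force: [-1.3, -0.1, 0.8]
grip_width: 0.664
grasp_force: 42.3
time: 32.62
tcp_pos: [0.5787, -0.1075, 0.2261]
eef_rot: [0.665, 0.747, 0.002, 0.004]
ft_force: [-0.2, -0.8, -1.1]
grip_width: 0.663
grasp_force: 43.2
```

```bash
python3 -m inch '[{"tx":-1.39,"ty":4.52,"tz":0,"yaw":0,"fingers":0.5},{"tx":-1.39,"ty":4.52,"tz":0,"yaw":0,"fingers":0.5},{"tx":-1.39,"ty":4.52,"tz":0,"yaw":0,"fingers":0.5},{"tx":-1.39,"ty":4.52,"tz":0,"yaw":0,"fingers":0.5},{"tx":-1.39,"ty":4.52,"tz":0,"yaw":0,"fingers":0.5},{"tx":-1.39,"ty":4.52,"tz":0,"yaw":0,"fingers":0.5},{"tx":-1.39,"ty":4.52,"tz":0,"yaw":0,"fingers":0.5},{"tx":-1.39,"ty":4.52,"tz":0,"yaw":0,"fingers":0.5}]'
python3 -m inch '[{"tx":0,"ty":0,"tz":0,"yaw":0,"fingers":0.5},{"tx":0,"ty":0,"tz":-4.5,"yaw":0,"fingers":0.5},{"tx":0,"ty":0,"tz":-4.5,"yaw":0,"fingers":0.5},{"tx":0,"ty":0,"tz":-4.5,"yaw":0,"fingers":0.5},{"tx":0,"ty":0,"tz":0,"yaw":0,"fingers":0.5}]'
```

```text
time: 33.62
tcp_pos: [0.4652, 0.2559, 0.2206]
eef_rot: [0.665, 0.747, 0.001, 0.0]
ft_force: [0.9, -0.4, -0.9]
grip_width: 0.66
grasp_force: 43.2
time: 34.25
tcp_pos: [0.4629, 0.2524, 0.0811]
eef_rot: [0.666, 0.746, -0.005, -0.002]
ft_force: [0.3, 0.3, -0.5]
grip_width: 0.663
grasp_force: 43.4
```

Then down, release, lift, and across to the second reject at (0.575,-0.255).

```bash
python3 -m inch '[{"tx":0.2,"ty":0,"tz":-3,"yaw":0,"fingers":0.5},{"tx":0,"ty":0,"tz":-1.8,"yaw":0,"fingers":0.5},{"tx":0,"ty":0,"tz":-0.7,"yaw":0,"fingers":0.5},{"tx":0,"ty":0,"tz":0,"yaw":0,"fingers":0.2},{"tx":0,"ty":0,"tz":0,"yaw":0,"fingers":0.2},{"tx":0,"ty":0,"tz":0,"yaw":0,"fingers":0.15},{"tx":0,"ty":0,"tz":5,"yaw":0,"fingers":0.15},{"tx":0,"ty":0,"tz":5.5,"yaw":0,"fingers":0.15}]'
python3 -m inch '[{"tx":0,"ty":0,"tz":5.5,"yaw":0,"fingers":0},{"tx":1,"ty":-5,"tz":3,"yaw":0,"fingers":0},{"tx":1,"ty":-5,"tz":0,"yaw":0,"fingers":0},{"tx":1,"ty":-5,"tz":0,"yaw":0,"fingers":0},{"tx":1,"ty":-5,"tz":0,"yaw":0,"fingers":0},{"tx":1,"ty":-5,"tz":0,"yaw":0,"fingers":0},{"tx":1,"ty":-5,"tz":0,"yaw":0,"fingers":0},{"tx":1,"ty":-5,"tz":0,"yaw":0,"fingers":0}]'
python3 -m inch '[{"tx":1.5,"ty":-5,"tz":0,"yaw":0,"fingers":0},{"tx":1.5,"ty":-5,"tz":0,"yaw":0,"fingers":0},{"tx":1.5,"ty":-5,"tz":0,"yaw":0,"fingers":0},{"tx":0,"ty":0,"tz":0,"yaw":0,"fingers":0},{"tx":0,"ty":0,"tz":0,"yaw":0,"fingers":0}]'
python3 - <<'E'
from h import *
t=snap('top','t8.png')
for r in rings(t):
  if r[3][0]<.75 and r[3][1]<.5: print(r[0],np.round(r[1],1),np.round(r[2],1),r[3].round(4))
E
```

```text
time: 35.25
tcp_pos: [0.4671, 0.2543, 0.1359]
eef_rot: [0.665, 0.747, -0.001, -0.0]
ft_force: [0.7, -0.1, -0.6]
grip_width: 0.851
grasp_force: 0.0
time: 36.25
tcp_pos: [0.5381, -0.0971, 0.2211]
eef_rot: [0.665, 0.747, 0.0, 0.001]
ft_force: [-1.1, 0.1, 0.2]
grip_width: 0.997
grasp_force: 0.0
time: 36.88
tcp_pos: [0.5827, -0.2452, 0.2204]
eef_rot: [0.665, 0.746, 0.0, -0.0]
ft_force: [-1.1, -0.3, 0.2]
grip_width: 0.998
grasp_force: 0.0
red [356.5 169.8] [14.8 15.3] [ 0.6636 -0.1719  0.012 ]
```

```bash
python3 -m inch '[{"tx":-0.7,"ty":-1,"tz":-4,"yaw":0,"fingers":0},{"tx":0,"ty":0,"tz":-5,"yaw":0,"fingers":0},{"tx":0,"ty":0,"tz":-5,"yaw":0,"fingers":0},{"tx":0,"ty":0,"tz":-4,"yaw":0,"fingers":0},{"tx":0,"ty":0,"tz":-2.5,"yaw":0,"fingers":0},{"tx":0,"ty":0,"tz":-1,"yaw":0,"fingers":0},{"tx":0,"ty":0,"tz":0,"yaw":0,"fingers":0},{"tx":0,"ty":0,"tz":0,"yaw":0,"fingers":0.5}]' 40
python3 -m inch '[{"tx":0,"ty":0,"tz":0,"yaw":0,"fingers":0.5},{"tx":0,"ty":0,"tz":0,"yaw":0,"fingers":0.5},{"tx":0,"ty":0,"tz":0,"yaw":0,"fingers":0.5},{"tx":0,"ty":0,"tz":3,"yaw":0,"fingers":0.5},{"tx":0,"ty":0,"tz":5.5,"yaw":0,"fingers":0.5},{"tx":0,"ty":0,"tz":5.5,"yaw":0,"fingers":0.5},{"tx":0,"ty":0,"tz":5.5,"yaw":0,"fingers":0.5},{"tx":0,"ty":0,"tz":2,"yaw":0,"fingers":0.5}]'
```

```text
time: 37.92
tcp_pos: [0.5771, -0.2557, 0.0074]
eef_rot: [0.665, 0.747, 0.0, 0.002]
ft_force: [-0.2, -0.2, -0.4]
grip_width: 0.816
grasp_force: 0.0
time: 38.92
tcp_pos: [0.5773, -0.2563, 0.2264]
eef_rot: [0.665, 0.747, 0.001, 0.005]
ft_force: [0.4, -0.6, -2.0]
grip_width: 0.664
grasp_force: 43.3
```

```bash
python3 -m inch '[{"tx":-1.06,"ty":5.2,"tz":0,"yaw":0,"fingers":0.5},{"tx":-1.06,"ty":5.2,"tz":0,"yaw":0,"fingers":0.5},{"tx":-1.06,"ty":5.2,"tz":0,"yaw":0,"fingers":0.5},{"tx":-1.06,"ty":5.2,"tz":0,"yaw":0,"fingers":0.5},{"tx":-1.06,"ty":5.2,"tz":0,"yaw":0,"fingers":0.5},{"tx":-1.06,"ty":5.2,"tz":0,"yaw":0,"fingers":0.5},{"tx":-1.06,"ty":5.2,"tz":0,"yaw":0,"fingers":0.5},{"tx":-1.06,"ty":5.2,"tz":0,"yaw":0,"fingers":0.5}]'
python3 -m inch '[{"tx":-1.06,"ty":5.2,"tz":0,"yaw":0,"fingers":0.5},{"tx":-1.06,"ty":5.2,"tz":0,"yaw":0,"fingers":0.5},{"tx":-1.06,"ty":5.6,"tz":0,"yaw":0,"fingers":0.5},{"tx":0,"ty":0,"tz":-4.5,"yaw":0,"fingers":0.5},{"tx":0,"ty":0,"tz":-4.5,"yaw":0,"fingers":0.5},{"tx":0,"ty":0,"tz":-4.5,"yaw":0,"fingers":0.5},{"tx":0,"ty":0,"tz":0,"yaw":0,"fingers":0.5}]'
```

```text
time: 39.92
tcp_pos: [0.4905, 0.1621, 0.2207]
eef_rot: [0.665, 0.746, 0.001, 0.0]
ft_force: [1.2, 0.6, -1.6]
grip_width: 0.662
grasp_force: 43.3
time: 40.8
tcp_pos: [0.456, 0.3188, 0.0808]
eef_rot: [0.665, 0.747, -0.005, -0.002]
ft_force: [0.3, -0.8, -2.0]
grip_width: 0.661
grasp_force: 43.6
```

```bash
python3 -m inch '[{"tx":0.2,"ty":0,"tz":-3,"yaw":0,"fingers":0.5},{"tx":0,"ty":0,"tz":-1.8,"yaw":0,"fingers":0.5},{"tx":0,"ty":0,"tz":-0.7,"yaw":0,"fingers":0.5},{"tx":0,"ty":0,"tz":0,"yaw":0,"fingers":0.2},{"tx":0,"ty":0,"tz":0,"yaw":0,"fingers":0.2},{"tx":0,"ty":0,"tz":0,"yaw":0,"fingers":0.15},{"tx":0,"ty":0,"tz":5,"yaw":0,"fingers":0.15},{"tx":0,"ty":0,"tz":5.5,"yaw":0,"fingers":0.15}]'
python3 -m inch '[{"tx":0,"ty":0,"tz":5.5,"yaw":0,"fingers":0},{"tx":1.5,"ty":-5,"tz":3,"yaw":0,"fingers":0},{"tx":1.5,"ty":-5,"tz":0,"yaw":0,"fingers":0},{"tx":1.5,"ty":-5,"tz":0,"yaw":0,"fingers":0},{"tx":2,"ty":-5,"tz":0,"yaw":0,"fingers":0},{"tx":2,"ty":-5,"tz":0,"yaw":0,"fingers":0},{"tx":2,"ty":-5,"tz":0,"yaw":0,"fingers":0},{"tx":2,"ty":-5,"tz":0,"yaw":0,"fingers":0}]'
python3 -m inch '[{"tx":2,"ty":-4,"tz":0,"yaw":0,"fingers":0},{"tx":0,"ty":0,"tz":0,"yaw":0,"fingers":0},{"tx":0,"ty":0,"tz":0,"yaw":0,"fingers":0}]'
python3 - <<'E'
from h import *
t=snap('top','t9.png')
for r in rings(t):
  if r[3][0]<.75 and r[3][1]<.5: print(r[0],np.round(r[1],1),np.round(r[2],1),r[3].round(4))
E
```

```text
time: 41.8
tcp_pos: [0.4606, 0.3202, 0.1359]
eef_rot: [0.665, 0.747, -0.001, -0.0]
ft_force: [1.7, 0.4, 0.7]
grip_width: 0.849
grasp_force: 0.0
time: 42.8
tcp_pos: [0.5868, -0.0311, 0.2212]
eef_rot: [0.665, 0.747, 0.001, 0.001]
ft_force: [1.5, 0.0, -0.6]
grip_width: 1.001
grasp_force: 0.0
time: 43.18
tcp_pos: [0.6061, -0.0691, 0.2206]
eef_rot: [0.665, 0.747, 0.0, -0.0]
ft_force: [0.5, 0.4, 0.8]
grip_width: 1.002
grasp_force: 0.0
brass [375.  237.4] [19.3 20.2] [ 0.4247 -0.2417  0.012 ]
```

Run:
```python
from h import *
s=snap('side','s9.png')
for r in env.search_frame('reject_a','side')[:5]:
    u=np.array(r['position'])*[640,400]; print(round(r['confidence'],2),u.round(),at('side',u,.01).round(3))
```

```text
0.78 [380. 248.] [ 0.665 -0.177  0.01 ]
0.72 [241. 272.] [ 0.316 -0.207  0.01 ]
0.55 [407. 285.] [ 0.659 -0.348  0.01 ]
0.44 [271. 187.] [0.462 0.347 0.01 ]
```

```bash
python3 -m inch '[{"tx":3,"ty":-5.2,"tz":-3,"yaw":0,"fingers":0},{"tx":2.95,"ty":-5.2,"tz":-3,"yaw":0,"fingers":0},{"tx":0,"ty":0,"tz":-4,"yaw":0,"fingers":0},{"tx":0,"ty":0,"tz":-4,"yaw":0,"fingers":0},{"tx":0,"ty":0,"tz":-2,"yaw":0,"fingers":0},{"tx":0,"ty":0,"tz":0,"yaw":0,"fingers":0},{"tx":0,"ty":0,"tz":0,"yaw":0,"fingers":0}]' 40
```

```text
time: 44.2
tcp_pos: [0.6631, -0.1664, 0.067]
eef_rot: [0.665, 0.747, 0.001, 0.002]
ft_force: [-0.3, 0.8, -0.4]
grip_width: 0.997
grasp_force: 0.0
```

```bash
python3 -m inch '[{"tx":0.2,"ty":-0.65,"tz":0,"yaw":0,"fingers":0},{"tx":0,"ty":0,"tz":-3,"yaw":0,"fingers":0},{"tx":0,"ty":0,"tz":-2.2,"yaw":0,"fingers":0},{"tx":0,"ty":0,"tz":-0.9,"yaw":0,"fingers":0},{"tx":0,"ty":0,"tz":0,"yaw":0,"fingers":0},{"tx":0,"ty":0,"tz":0,"yaw":0,"fingers":0.5},{"tx":0,"ty":0,"tz":0,"yaw":0,"fingers":0.5},{"tx":0,"ty":0,"tz":0,"yaw":0,"fingers":0.5}]' 40
python3 -m inch '[{"tx":0,"ty":0,"tz":0,"yaw":0,"fingers":0.5},{"tx":0,"ty":0,"tz":0,"yaw":0,"fingers":0.5},{"tx":0,"ty":0,"tz":3,"yaw":0,"fingers":0.5},{"tx":0,"ty":0,"tz":5,"yaw":0,"fingers":0.5},{"tx":0,"ty":0,"tz":5.5,"yaw":0,"fingers":0.5},{"tx":-0.2,"ty":0,"tz":5.5,"yaw":0,"fingers":0.5},{"tx":-0.5,"ty":0,"tz":2.5,"yaw":0,"fingers":0.5},{"tx":0,"ty":0,"tz":0,"yaw":0,"fingers":0.5}]'
```

```text
time: 45.2
tcp_pos: [0.6651, -0.1735, 0.0057]
eef_rot: [0.665, 0.747, 0.001, 0.002]
ft_force: [-0.1, 0.1, 5.5]
grip_width: 0.663
grasp_force: 43.2
time: 46.2
tcp_pos: [0.6576, -0.1733, 0.2216]
eef_rot: [0.665, 0.747, 0.001, 0.003]
ft_force: [0.8, -0.0, -0.6]
grip_width: 0.666
grasp_force: 43.1
```

```bash
python3 -m inch '[{"tx":-1.7,"ty":4.66,"tz":0,"yaw":0,"fingers":0.5},{"tx":-1.7,"ty":4.66,"tz":0,"yaw":0,"fingers":0.5},{"tx":-1.7,"ty":4.66,"tz":0,"yaw":0,"fingers":0.5},{"tx":-1.7,"ty":4.66,"tz":0,"yaw":0,"fingers":0.5},{"tx":-1.7,"ty":4.66,"tz":0,"yaw":0,"fingers":0.5},{"tx":-1.7,"ty":4.66,"tz":0,"yaw":0,"fingers":0.5},{"tx":-1.7,"ty":4.66,"tz":0,"yaw":0,"fingers":0.5},{"tx":-1.7,"ty":4.66,"tz":0,"yaw":0,"fingers":0.5}]'
python3 -m inch '[{"tx":-1.7,"ty":4.66,"tz":0,"yaw":0,"fingers":0.5},{"tx":-1.7,"ty":4.66,"tz":0,"yaw":0,"fingers":0.5},{"tx":-1.7,"ty":4.66,"tz":0,"yaw":0,"fingers":0.5},{"tx":-1.7,"ty":4.66,"tz":0,"yaw":0,"fingers":0.5},{"tx":0,"ty":0,"tz":-4.5,"yaw":0,"fingers":0.5},{"tx":0,"ty":0,"tz":-4.5,"yaw":0,"fingers":0.5},{"tx":0,"ty":0,"tz":-4.5,"yaw":0,"fingers":0.5},{"tx":0,"ty":0,"tz":0,"yaw":0,"fingers":0.5}]'
python3 -m inch '[{"tx":0,"ty":0,"tz":0,"yaw":0,"fingers":0.5}]'
```

```text
time: 47.2
tcp_pos: [0.5189, 0.201, 0.215]
eef_rot: [0.665, 0.747, -0.002, -0.001]
ft_force: [0.5, -0.1, -0.8]
grip_width: 0.664
grasp_force: 43.2
time: 48.2
tcp_pos: [0.4482, 0.3833, 0.0754]
eef_rot: [0.665, 0.747, -0.008, -0.002]
ft_force: [-0.1, -0.6, -0.8]
grip_width: 0.665
grasp_force: 43.4
time: 48.32
tcp_pos: [0.4529, 0.3864, 0.0836]
eef_rot: [0.665, 0.747, 0.0, 0.0]
ft_force: [0.1, 0.7, -0.9]
grip_width: 0.665
grasp_force: 43.4
```

```bash
python3 -m inch '[{"tx":0,"ty":0,"tz":-3,"yaw":0,"fingers":0.5},{"tx":0,"ty":0,"tz":-2,"yaw":0,"fingers":0.5},{"tx":0,"ty":0,"tz":-0.8,"yaw":0,"fingers":0.5},{"tx":0,"ty":0,"tz":0,"yaw":0,"fingers":0.2},{"tx":0,"ty":0,"tz":0,"yaw":0,"fingers":0.2},{"tx":0,"ty":0,"tz":0,"yaw":0,"fingers":0.15},{"tx":0,"ty":0,"tz":5,"yaw":0,"fingers":0.15},{"tx":0,"ty":0,"tz":5.5,"yaw":0,"fingers":0.15}]'
python3 -m inch '[{"tx":0,"ty":0,"tz":5.5,"yaw":0,"fingers":0},{"tx":-2,"ty":-5,"tz":2,"yaw":0,"fingers":0},{"tx":-2,"ty":-5,"tz":0,"yaw":0,"fingers":0},{"tx":-2,"ty":-5,"tz":0,"yaw":0,"fingers":0},{"tx":-2,"ty":-5,"tz":0,"yaw":0,"fingers":0},{"tx":-2,"ty":-5,"tz":0,"yaw":0,"fingers":0},{"tx":0,"ty":-5,"tz":0,"yaw":0,"fingers":0},{"tx":0,"ty":-5,"tz":0,"yaw":0,"fingers":0}]'
python3 -m inch '[{"tx":0,"ty":-5,"tz":0,"yaw":0,"fingers":0},{"tx":0,"ty":-5,"tz":0,"yaw":0,"fingers":0},{"tx":0,"ty":-5,"tz":0,"yaw":0,"fingers":0},{"tx":0,"ty":-5,"tz":0,"yaw":0,"fingers":0},{"tx":0,"ty":0,"tz":0,"yaw":0,"fingers":0}]'
python3 - <<'E'
from h import *
t=snap('top','t10.png');s=snap('side','s10.png')
A=cv2.resize(t[120:300,170:450],(800,514),interpolation=cv2.INTER_CUBIC); cv2.imwrite('pics/k10.png',A)
cv2.imwrite('pics/k11.png',cv2.resize(s[120:340,200:500],(800,587),interpolation=cv2.INTER_CUBIC))
E
```

```text
time: 49.32
tcp_pos: [0.4522, 0.3858, 0.1309]
eef_rot: [0.665, 0.747, -0.001, -0.0]
ft_force: [-0.0, 0.3, 0.9]
grip_width: 0.85
grasp_force: 0.0
time: 50.32
tcp_pos: [0.3525, 0.0349, 0.2064]
eef_rot: [0.665, 0.747, 0.001, 0.001]
ft_force: [0.4, -0.3, 0.1]
grip_width: 1.003
grasp_force: 0.0
time: 50.95
tcp_pos: [0.3523, -0.1665, 0.2058]
eef_rot: [0.668, 0.745, -0.0, 0.001]
ft_force: [-0.6, -0.1, -0.3]
grip_width: 0.995
grasp_force: 0.0
```

View pics/k10.png

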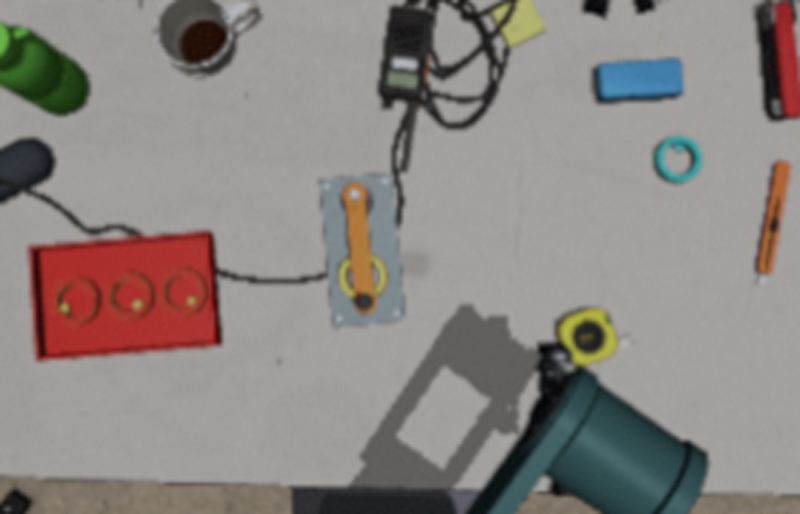

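View pics/k11.png

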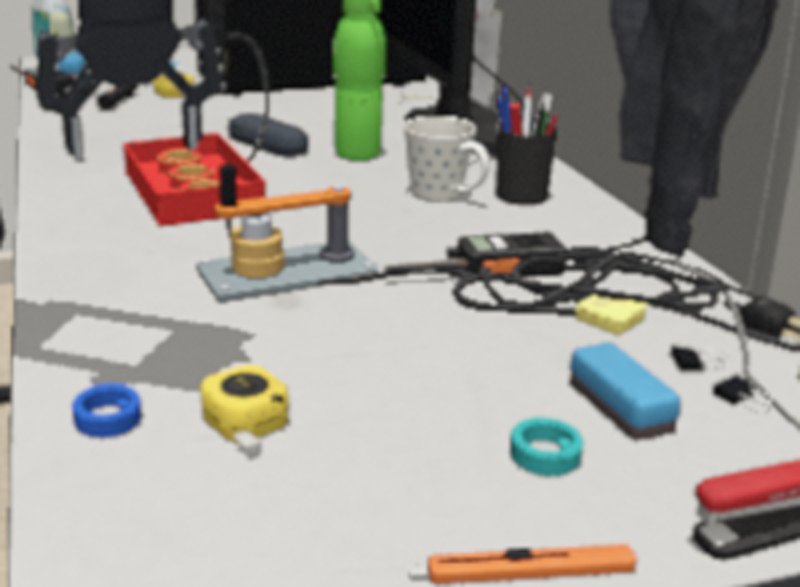

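All three rejects are in the tray (crop (78,300), (132,297), (186,291)), both spacers are home, the arm is shut, and everything else is where it was. Handing in.

```bash
python3 -c "
from cell import env
print(env.close_job())"
```

```text
the job is handed in; nothing more can be done
None
```

The job is handed in after about 51 s on the robot's clock: both brass spacers are home on the spindle, the hold-down arm is shut against its stop, all three rejects are in the red tray, and nothing else was disturbed.

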